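Fetch the knife-setting gauge from behind the off-cuts

ROBOT

A 7-joint arm with a two-finger parallel gripper is mounted at the origin on a cart in front of the work surface, level with it; the furniture and walls round the work are solid. World frame = base frame: x ahead of the robot, y to its left, z up, the work surface at z = 0. Lengths are in m, angles in degrees, forces in N, time in s.
With the tool pointing down it reaches from about 0.425 to 0.95 m from the base axis. Payload 16.7 kg.
Tool frame: the origin (TCP) lies midway between the tips of the shut fingers; the grasp point (between the pads) lies manip.tcp_to_grasp behind it (manip.tcp_to_grasp is the distance from the TCP to the grasp point, in m); x points along the fingers, y is the direction in which the jaws open and shut, and the axes are right-handed (so a half turn about x gives the same grasp; the last joint's range is limited). The gripper opens to 94 mm and grips with 3 to 60 N. Pads are 16 mm wide; open, the fingers measure 119 mm over their backs; the gripper's body (75 mm by 177 mm) begins 78 mm behind the grasp point.
Start: joints at [66.434, 24.414, 4.234, 92.017, -1.954, 63.644, -3.845], TCP at [0.175, -0.652, 0.205] pointing down, gripper open.
Joint ranges: [-163.25, 163.25], [-28.42, 122.38], [-70.27, 78.77], [12.13, 141.07], [-58.53, 238.53], [9.26, 117.41], [-156.51, 156.51]. Speed limits (degrees/s): [108.29, 108.29, 136.94, 136.94, 172.46, 172.46, 172.46].

INTERFACE

Orientations are given as a 3x3 rotation matrix whose columns are the frame's x, y, z axes.
In Python, from bench import manip gives the robot as it stands. The module is installed in compiled form; this text tells all that it offers.
- The arm moves only by the tool play_rows, never from a script. Its argument "targets" is a list of rows, each a list of 3 entries, a list of its own where there are three numbers: the finger opening in m, from 0 to 0.094, then the shift along the world's x, y, z in m, then the turn, a rotation vector about the world's x, y, z in degrees. In form: [[grip, [x, y, z], [ax, ay, az]], ...]. A call has 1 to 10 rows; each row is the pose to reach, as a shift and turn from the pose measured when the call began; what a row does not reach only later rows make up. A row lasts 1/12 s, in which the tool goes at most 41.7 mm and 7.16 degrees, less where a joint would pass 70% of its speed; a pose out of reach is approached as far as the arm can. A call with a gripper value outside its range is refused whole. The fingers move at their own pace and stop on an object; "grip_force" is the grip in N (left out, the last holds). Time passes only in rows, so rows that repeat a pose let the fingers close. It gives the time, the measured TCP pose, the force and the opening at its end, in the units of the state.
- manip.state(): the state, without advancing time (a new reading comes with each control period).
- manip.capture(name): name is "scene" or "top" or "wrist"; returns the picture (480x640x3 uint8, blue, green, red); there is no depth.
- manip.camera_model(name): a dict with "fx", "fy", "cx", "cy" (pixels), "k1" (the pictures are not rectified: a ray, as slopes to the right and down, at radius r is drawn at 1 + k1 r^2 times it, then the intrinsics apply), "world_to_cam" (4x4, takes a point from world to camera coordinates). Camera axes: x right, y up, looking along -z (the intrinsics and any distortion apply to the point x, -y, -z); pixel columns grow to the right and rows downward; lengths in m; the calibration is good to about 2 mm. A picture is of the moment at which its call begins: read the wrist's pose just before it. camera_model takes no time and is no camera call; for the wrist camera it gives the pose at the moment of the call.
- manip.job_done(): hands the job in, once; it reports no verdict.
The state is a dict: "time": time; "q": joint angles; "dq": joint speeds; "joint_efforts": joint torques, N m; "tool_pos": TCP position; "orientation": TCP orientation; "contact_force": force on the tool from outside, world axes, zero at the start; "torque": the same for the moment, N m; "grip_width": finger opening in m.
Only numpy, scipy, OpenCV 4.12 (cv2) and the standard library are available. Lean on these libraries where they do the work, as an engineer would, in place of code of your own. Each camera call takes 0.05 s, during which the arm holds its last target.

TASK

The red knife-setting gauge sits in the dark wooden tray, hemmed in by two wooden blocks, one of which carries a small strip of wood. First set the strip and both blocks aside on the grey board, all three lying flat on it side by side, and only then lay the gauge in the middle of the blue mat, along the mat's long side. After that put both blocks and the strip back as they were at the start, each block in its own old place and the strip on top of its block, and leave the other things on the planer alone.

Things in the scene. Friction and masses are not known exactly. Their poses are not given: they have to be found in the camera images.
- gauge: Planer knife-setting gauge, the thing to fetch: bright red flat bar with steel bands near both ends and a brass dot on top, 24 (x) x 96 (y) x 14 (z) mm, about 0.12 kg, lying flat in the middle of the tray. Origin at the centre of its underside, y along its length. At the start its long sides are 3 mm from the broad block and 10 mm from the knot block, too little for a finger.
- broad_block: Broad block of light wood, 60 (x) x 90 (y) x 40 (z) mm, about 0.13 kg, standing in the tray on one side of the gauge (which side varies), its centre 45 mm from the tray's centre along the tray's x; its top is well above the gauge's, so it can be gripped across x by its upper half, above the gauge. Origin at the centre of its underside. It carries the strip at the start.
- knot_block: Block of light wood with a dark knot, 45 (x) x 100 (y) x 45 (z) mm, about 0.13 kg, standing in the tray on the other side of the gauge, its centre 45 mm from the tray's centre. Origin at the centre of its underside.
- strip: Small olive-brown wooden strip, 30 (x) x 70 (y) x 18 (z) mm, about 0.02 kg, lying on top of the broad block, about at its middle and about parallel to it. Origin at the centre of its underside.
- tray: Dark wooden tray, fixed, 184 (x) x 132 (y) mm outside; inner floor 168 x 116 mm at 8 mm above the origin, rim 8 mm wide all round rising to 14 mm above the origin (6 mm above the floor). Origin on the planer top under its centre; blocks and gauge stand in a row along its x, their lengths along its y.
- side_board: Plain grey board, fixed, 220 (x) x 130 (y) x 9 (z) mm, its top 9 mm above its origin, which lies on the planer top under its centre: the side area where the blocks and the strip are set down meanwhile. All three fit on it in a row along its x.
- mat: Blue mat, fixed, 90 (x) x 150 (y) x 4 (z) mm, its top 4 mm above its origin, which lies on the planer top under its centre; its long side is y. Destination of the gauge.
- wax_tin: Round wax tin with a yellow lid, 75 mm across, 33 mm high, a bystander behind the work. Origin at the centre of its underside.
- pencil: Red carpenter's pencil, 8 x 169 x 7 mm, lying behind the work, a bystander. Origin at the middle of its underside, y along its length.

How it is judged:
By the outcome, as a careful person would: the job done as asked, in the order asked, and still so for the second after the job is handed in, with the robot touching nothing.
It also fails if it takes over 147 s, if anything falls off the work surface, if the arm or the gripper's body presses on something with over 40 N, if the wrist force passes 120 N, or if a joint passes its speed limit or range.

## Working session

There is one attempt and no reset: what is moved stays moved. The work goes in short steps, Python scripts to look and compute and a tool call to move; the robot and the scene stay as the last step left them, time stands still between calls to the robot, and variables do not carry over. Pictures are saved under pics/ and viewed, and the job is handed in when it is done.

Besides the shell and the picture viewer there is one more tool, called after "Emit:" as name(argument=value, ...), one argument or row to a line, values as JSON. play_rows: Moves the arm, as the interface text tells. Its arguments: {"type":"object","properties":{"targets":{"type":"array","items":{"type":"array"}},"grip_force":{"type":"number"}},"required":["targets"]}

```bash
mkdir -p pics
python3 - <<'E'
from bench import manip
import cv2,json
s=manip.state();print(s);print(manip.tcp_to_grasp)
for n in("scene","top","wrist"):
    cv2.imwrite(f"pics/{n}0.png",manip.capture(n));m=manip.camera_model(n);print(n,m)
E
```

```text
{'time': 0.0, 'q': array([66.43367782, 24.44868774,  4.23133724, 92.05086406, -1.95504446,
       63.64241726, -3.84504628]), 'dq': array([ 0.01828432, -0.06514259, -0.0512736 , -0.02889053,  0.08031515,
        0.12303672, -0.05683241]), 'joint_efforts': array([-3.95648749e-04, -9.35808921e+01,  3.66615839e+00, -4.54188180e+01,
       -4.89767035e-02,  2.03325081e-02,  1.02055176e-04]), 'tool_pos': array([ 0.17457967, -0.65159886,  0.20479742]), 'orientation': array([[-3.81399634e-04,  2.58781137e-01, -9.65935908e-01],
       [ 1.15731427e-03, -9.65935217e-01, -2.58781409e-01],
       [-9.99999258e-01, -1.21659055e-03,  6.89162341e-05]]), 'contact_force': array([-0.33485183, -0.13032813,  0.38560216]), 'torque': array([ 0.01201012, -0.01197391, -0.05275474]), 'grip_width': 0.09389411165848788}
0.0188
scene {'fx': 450.5693482149002, 'fy': 450.5693482149002, 'cx': 318.77398524008095, 'cy': 244.57962868907825, 'k1': -0.04515668974463482, 'world_to_cam': array([[-0.52079005, -0.85366315, -0.00607925,  0.1436915 ],
       [ 0.65168964, -0.40215281,  0.64309698, -0.47847125],
       [-0.5
[... 300 characters left out ...]
1854661, -0.18781151],
       [ 0.9975978 , -0.02279731,  0.06541332, -0.59281238],
       [-0.06496032,  0.02007576,  0.99768588, -0.89550906],
       [ 0.        ,  0.        ,  0.        ,  1.        ]])}
wrist {'fx': 346.5844100764472, 'fy': 346.5844100764472, 'cx': 321.1774500501248, 'cy': 245.7385923828334, 'k1': -0.02290988102776054, 'world_to_cam': array([[ 2.58757951e-01, -9.65942176e-01,  1.86717012e-04,
        -6.74557412e-01],
       [ 9.30686052e-01,  2.49261733e-01, -2.67753732e-01,
         2.70956601e-02],
       [ 2.58588081e-01,  6.94571818e-02,  9.63487366e-01,
        -3.92054623e-01],
       [ 0.00000000e+00,  0.00000000e+00,  0.00000000e+00,
         1.00000000e+00]])}
```

View pics/scene0.png

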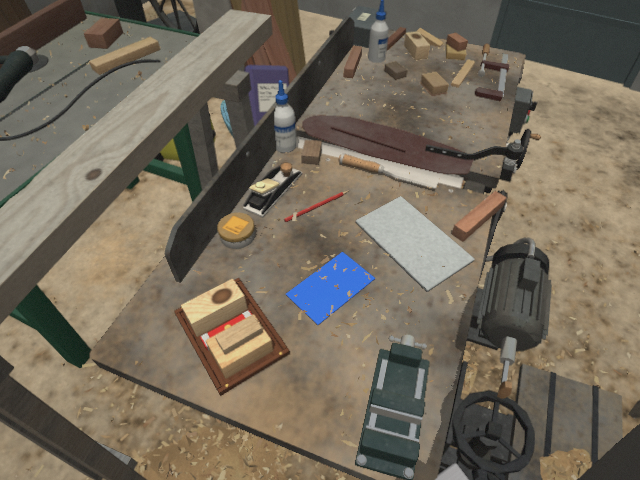

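View pics/top0.png

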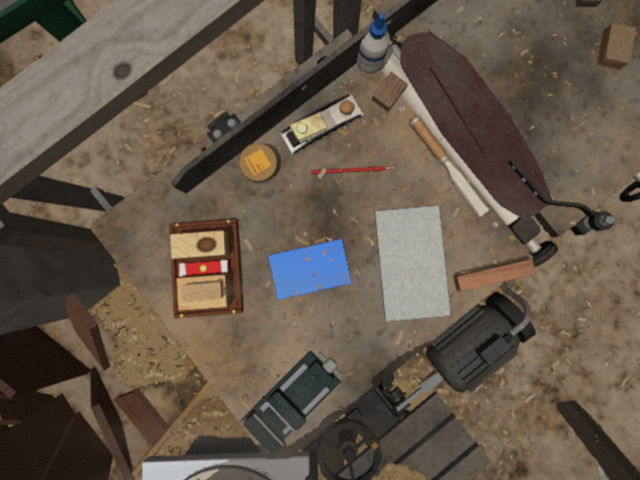

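View pics/wrist0.png

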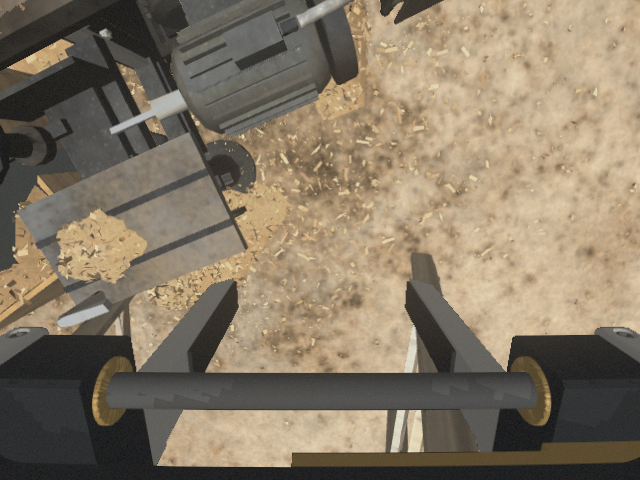

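The top picture shows the tray at about (206,268): the knot block is at (199,245), the gauge at (203,268), and the broad block with the strip at (202,292). The mat is at (310,268) and the board at (412,262). Next I'll measure these with colour masks.

```bash
cat > h.py <<'E'
from bench import manip
import cv2,numpy as np
def ray(m,uv):
    uv=np.atleast_2d(uv).astype(float)
    K=np.array([[m['fx'],0,m['cx']],[0,m['fy'],m['cy']],[0,0,1]])
    p=cv2.undistortPoints(uv.reshape(-1,1,2),K,np.array([m['k1'],0,0,0,0])).reshape(-1,2)
    T=m['world_to_cam'];R=T[:3,:3];c=-R.T@T[:3,3]
    d=np.c_[p[:,0],-p[:,1],-np.ones(len(p))]@R
    return c,d
def onplane(m,uv,z):
    c,d=ray(m,uv);return c+d*((z-c[2])/d[:,2])[:,None]
def proj(m,P):
    P=np.atleast_2d(P);T=m['world_to_cam'];q=P@T[:3,:3].T+T[:3,3]
    a=q[:,0]/-q[:,2];b=-q[:,1]/-q[:,2];s=1+m['k1']*(a*a+b*b)
    return np.c_[m['cx']+m['fx']*a*s,m['cy']+m['fy']*b*s]
def rect(m,mask,z,roi=None):
    """largest contour -> plane pts -> minAreaRect: centre,long-axis angle,dims"""
    mk=mask.astype(np.uint8)*255
    if roi: 
        k=np.zeros_like(mk);x0,y0,x1,y1=roi;k[y0:y1,x0:x1]=mk[y0:y1,x0:x1];mk=k
    mk=cv2.morphologyEx(mk,cv2.MORPH_CLOSE,np.ones((5,5)));mk=cv2.morphologyEx(mk,cv2.MORPH_OPEN,np.ones((3,3)))
    cs,_=cv2.findContours(mk,cv2.RETR_EXTERNAL,cv2.CHAIN_APPROX_NONE)
    c=max(cs,key=cv2.contourArea).reshape(-1,2)
    P=onplane(m,c,z)[:,:2]
    (cx,cy),(w,h),a=cv2.minAreaRect((P*1000).astype(np.float32))
    if w>h: L,S,ang=w,h,a
    else: L,S,ang=h,w,a+90
    return np.round([cx,cy],1),round(((ang+90)%180)-90,2),round(L,1),round(S,1),mk
E
python3 - <<'E'
from h import *
for n,rois in (("top",{'board':(360,190,470,335),'mat':(255,230,365,310),'tray':(160,210,255,330)}),("scene",{'board':(340,190,490,300),'mat':(270,240,390,335)})):
    im=cv2.imread(f"pics/{n}0.png");m=manip.camera_model(n)
    hsv=cv2.cvtColor(im,cv2.COLOR_BGR2HSV);H,S,V=cv2.split(hsv)
    print(n,'mat',rect(m,(H>100)&(H<125)&(S>120),.004,rois['mat'])[:4])
    print(n,'board',rect(m,(S<30)&(V>130),.009,rois['board'])[:4])
im=cv2.imread("pics/top0.png")
cv2.imwrite("pics/trayz.png",cv2.resize(im[205:330,155:255],None,fx=5,fy=5,interpolation=cv2.INTER_CUBIC)[:600])
cv2.imwrite("pics/sc_z.png",cv2.resize(cv2.imread("pics/scene0.png")[270:400,165:300],None,fx=4.5,fy=4.5,interpolation=cv2.INTER_CUBIC))
E
```

```text
top mat (array([ 509.3, -170.5]), -78.59, 149.4, 89.7)
top board (array([ 516.5, -373.5]), 3.89, 217.6, 128.3)
scene mat (array([ 508.1, -167.8]), -78.98, 149.6, 90.4)
scene board (array([ 515.4, -370.5]), 3.76, 218.3, 129.6)
```

View pics/trayz.png

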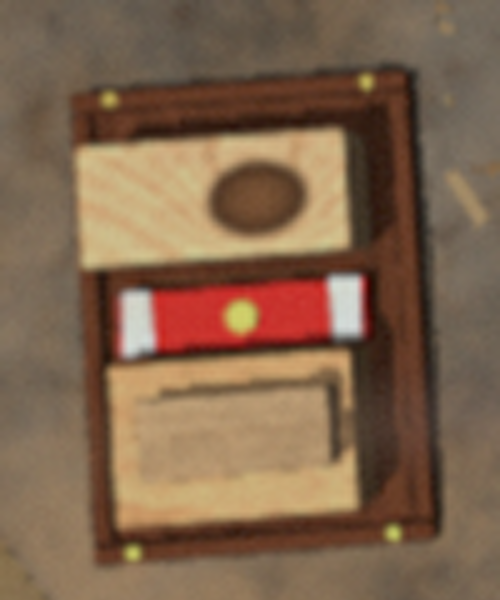

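View pics/sc_z.png

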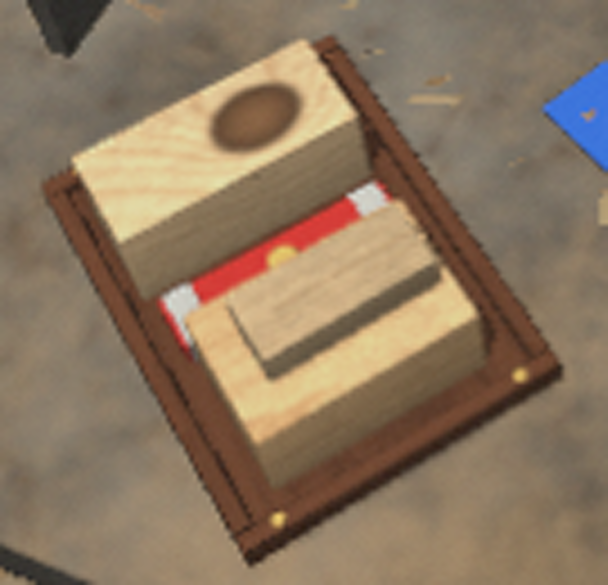

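The zoomed crops show the tray corners, both block tops, the strip and the gauge clearly. I'll cast the corners read from the top crop onto planes at their known heights.

Run:
```python
from h import *
m=manip.camera_model("top")
D={'tray':(.014,[(72,95),(410,67),(438,537),(97,563)]),'knot':(.053,[(77,147),(345,127),(352,245),(83,268)]),
'broad':(.048,[(107,365),(353,345),(360,507),(117,528)]),'strip':(.066,[(137,402),(330,383),(333,462),(140,480)]),
'gauge':(.022,[(118,292),(367,274),(372,335),(118,356)])}
for k,(z,c) in D.items():
    uv=(np.array(c)+.5)/5-.5+[155,205];P=onplane(m,uv,z)[:,:2]*1000
    e=P[1]-P[0]+P[2]-P[3];f=P[3]-P[0]+P[2]-P[1]
    print(k,P.mean(0).round(1),'dimsLR',np.linalg.norm(e).round(1)/2,'UD',np.linalg.norm(f).round(1)/2,'angLR',np.degrees(np.arctan2(e[1],e[0])).round(1),'angUD',np.degrees(np.arctan2(f[1],f[0])).round(1))
```

```text
tray [517.2  31.3] dimsLR 131.3 UD 182.2 angLR -86.9 angUD -177.2
knot [561.7  36.8] dimsLR 99.7 UD 44.75 angLR -86.7 angUD -177.3
broad [472.4  31.2] dimsLR 90.75 UD 60.35 angLR -86.7 angUD -177.3
strip [475.1  26.6] dimsLR 70.25 UD 28.55 angLR -86.0 angUD -178.1
gauge [517.3  33.5] dimsLR 96.4 UD 24.05 angLR -87.0 angUD -178.1
```

Emit:
play_rows(
  targets=[
    [0.094,[0,0,0.04],[0,0,0]],
    [0.094,[0,0,0.08],[0,0,0]],
    [0.094,[0,0,0.11],[0,0,0]],
    [0.094,[0.03,0.03,0.11],[0,0,7]],
    [0.094,[0.06,0.06,0.11],[0,0,14]],
    [0.094,[0.09,0.09,0.11],[0,0,21]],
    [0.094,[0.12,0.12,0.11],[0,0,28]],
    [0.094,[0.15,0.15,0.11],[0,0,35]],
    [0.094,[0.18,0.18,0.11],[0,0,42]],
    [0.094,[0.21,0.21,0.11],[0,0,49]],
  ],
)

```text
time: 0.98
tool_pos: [0.3818, -0.4437, 0.315]
orientation: [[-0.001, 0.901, -0.433], [0.0, -0.433, -0.901], [-1.0, -0.001, 0.0]]
contact_force: [0.7, -0.9, 0.3]
grip_width: 0.0937
```

Emit:
play_rows(
  targets=[
    [0.094,[0.02,0.04,0],[0,0,4]],
    [0.094,[0.04,0.08,0],[0,0,8]],
    [0.094,[0.06,0.12,0],[0,0,12]],
    [0.094,[0.08,0.155,0],[0,0,16]],
    [0.094,[0.1,0.19,-0.01],[0,0,20]],
    [0.094,[0.11,0.225,-0.02],[0,0,24]],
    [0.094,[0.12,0.26,-0.03],[0,0,27]],
    [0.094,[0.13,0.295,-0.04],[0,0,28.7]],
    [0.094,[0.133,0.33,-0.05],[0,0,28.7]],
    [0.094,[0.133,0.365,-0.06],[0,0,28.7]],
  ],
)

```text
time: 1.82
tool_pos: [0.515, -0.0767, 0.2543]
orientation: [[-0.001, 0.999, 0.054], [0.0, 0.054, -0.999], [-1.0, -0.001, -0.0]]
contact_force: [0.9, -0.4, 0.2]
grip_width: 0.0941
```

Emit:
play_rows(
  targets=[
    [0.094,[0,0.03,-0.01],[0,0,0]],
    [0.094,[0,0.055,-0.01],[0,0,0]],
    [0.094,[0,0.075,-0.015],[0,0,0]],
    [0.094,[0,0.08,-0.015],[0,0,0]],
    [0.094,[0,0.08,-0.015],[0,0,0]],
  ],
)

```text
time: 2.23
tool_pos: [0.5148, 0.0046, 0.2392]
orientation: [[-0.001, 0.998, 0.056], [0.0, 0.056, -0.998], [-1.0, -0.001, -0.0]]
contact_force: [-0.3, -1.5, 0.3]
grip_width: 0.094
```

Run:
```python
from h import *
s=manip.state();print(s['tool_pos'],s['orientation'],s['q'].round(1))
m=manip.camera_model("wrist");im=manip.capture("wrist");cv2.imwrite("pics/w1.png",im)
import pickle;pickle.dump(m,open("w1.pkl","wb"))
```

```text
[0.51475033 0.00455611 0.23921228] [[-1.46511905e-03  9.98420291e-01  5.61673906e-02]
 [ 1.78151905e-04  5.61677106e-02 -9.98421332e-01]
 [-9.99998911e-01 -1.45279979e-03 -2.60162859e-04]] [ 21.7  10.1 -32.7 108.3   6.   63.4 -10.1]
```

View pics/w1.png

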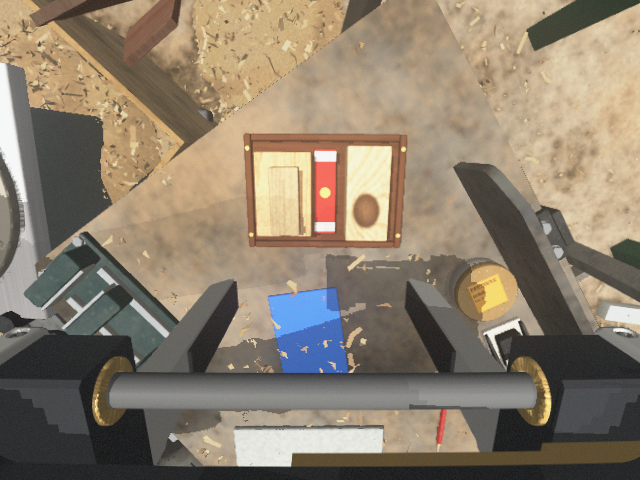

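The wrist view shows the tray at pixels (246-407, 134-247), with the broad block on the left, the gauge in the middle and the knot block on the right. I'll zoom in and fit corners.

Run:
```python
from h import *
im=cv2.imread("pics/w1.png");z=cv2.resize(im[128:253,240:412],None,fx=4.5,fy=4.5,interpolation=cv2.INTER_CUBIC);cv2.imwrite("pics/w1z.png",z);print(z.shape)
```

```text
(562, 774, 3)
```

View pics/w1z.png

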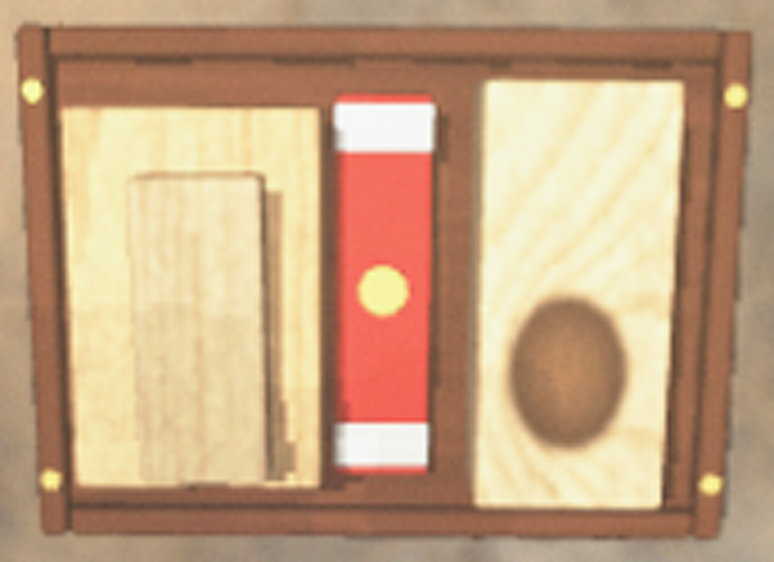

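Run:
```python
from h import *
import pickle
m=pickle.load(open("w1.pkl","rb"))
D={'tray':(.014,[(18,28),(750,33),(718,537),(42,533)]),'knot':(.053,[(485,81),(684,83),(661,508),(474,506)]),
'broad':(.048,[(62,107),(322,108),(322,487),(76,489)]),'strip':(.066,[(128,176),(262,175),(268,483),(141,483)]),
'gauge':(.022,[(335,97),(437,97),(428,472),(337,470)])}
for k,(z,c) in D.items():
    uv=(np.array(c)+.5)/4.5-.5+[240,128];P=onplane(m,uv,z)[:,:2]*1000
    e=P[1]-P[0]+P[2]-P[3];f=P[3]-P[0]+P[2]-P[1]
    print(k,P.mean(0).round(1),'dimsLR',np.linalg.norm(e).round(1)/2,'UD',np.linalg.norm(f).round(1)/2,'angLR',np.degrees(np.arctan2(e[1],e[0])).round(1),'angUD',np.degrees(np.arctan2(f[1],f[0])).round(1))
```

```text
tray [517.6  34.3] dimsLR 182.3 UD 130.25 angLR 2.9 angUD -87.1
knot [562.5  39.5] dimsLR 45.25 UD 99.4 angLR 2.7 angUD -87.1
broad [472.9  33.4] dimsLR 60.15 UD 90.3 angLR 3.3 angUD -87.4
strip [476.   29.1] dimsLR 29.7 UD 70.1 angLR 3.4 angUD -86.6
gauge [518.   36.1] dimsLR 24.45 UD 94.45 angLR 2.6 angUD -87.2
```

Emit:
play_rows(
  targets=[
    [0.06,[-0.02,0.012,0],[0,0,-0.3]],
    [0.06,[-0.039,0.0235,-0.02],[0,0,-0.3]],
    [0.06,[-0.039,0.0235,-0.05],[0,0,-0.3]],
    [0.06,[-0.039,0.0235,-0.08],[0,0,-0.3]],
    [0.06,[-0.039,0.0235,-0.11],[0,0,-0.3]],
    [0.06,[-0.039,0.0235,-0.135],[0,0,-0.3]],
    [0.06,[-0.039,0.0235,-0.155],[0,0,-0.3]],
    [0.06,[-0.039,0.0235,-0.165],[0,0,-0.3]],
    [0.06,[-0.039,0.0235,-0.165],[0,0,-0.3]],
    [0.06,[-0.039,0.0235,-0.165],[0,0,-0.3]],
  ],
)

```text
time: 3.12
tool_pos: [0.4762, 0.0259, 0.0747]
orientation: [[-0.002, 0.999, 0.048], [-0.0, 0.048, -0.999], [-1.0, -0.002, 0.0]]
contact_force: [-0.2, 1.2, -0.0]
grip_width: 0.0598
```

Run:
```python
from h import *
s=manip.state();print(s['tool_pos'],s['orientation'][:,1])
m=manip.camera_model("wrist");im=manip.capture("wrist");cv2.imwrite("pics/w2.png",im)
import pickle;pickle.dump(m,open("w2.pkl","wb"))
im=manip.capture("scene");cv2.imwrite("pics/s2.png",cv2.resize(im[220:420,130:330],None,fx=3,fy=3))
```

```text
[0.47622031 0.02594173 0.07471391] [ 0.99883219  0.04828906 -0.00155862]
```

View pics/w2.png

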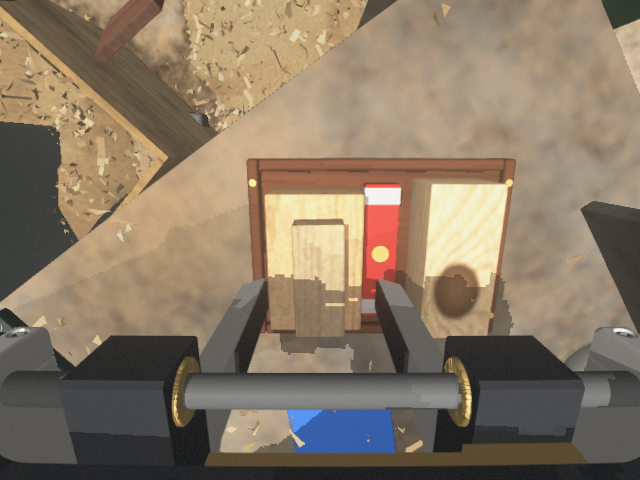

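View pics/s2.png

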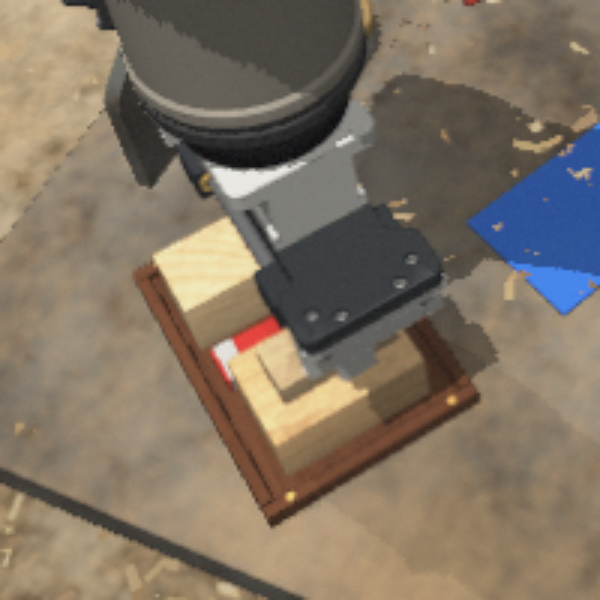

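The fingers straddle the strip, which is at columns 292-346. I'll descend and grip it.

Emit:
play_rows(
  grip_force=12,
  targets=[
    [0.06,[-0.0005,0.002,-0.012],[0,0,0]],
    [0.06,[-0.0005,0.002,-0.0215],[0,0,0]],
    [0.06,[-0.0005,0.002,-0.0225],[0,0,0]],
    [0.06,[-0.0005,0.002,-0.0225],[0,0,0]],
    [0.025,[-0.0005,0.002,-0.0225],[0,0,0]],
    [0.025,[-0.0005,0.002,-0.0225],[0,0,0]],
    [0.025,[-0.0005,0.002,-0.0225],[0,0,0]],
    [0.025,[-0.0005,0.002,-0.0225],[0,0,0]],
    [0.025,[-0.0005,0.002,-0.0225],[0,0,0]],
    [0.025,[-0.0005,0.002,-0.0225],[0,0,0]],
  ],
)

```text
time: 4.05
tool_pos: [0.4764, 0.0282, 0.0532]
orientation: [[0.001, 0.999, 0.048], [-0.0, 0.048, -0.999], [-1.0, 0.001, 0.0]]
contact_force: [-0.1, -1.1, 2.0]
grip_width: 0.0299
```

Emit:
play_rows(
  targets=[
    [0.025,[0,0,0.02],[0,0,0]],
    [0.025,[0,0,0.05],[0,0,0]],
    [0.025,[0,-0.02,0.08],[0,0,0]],
    [0.025,[0.005,-0.05,0.1],[0,0,0]],
    [0.025,[0.01,-0.085,0.1],[0,0,0]],
    [0.025,[0.015,-0.12,0.1],[0,0,0]],
    [0.025,[0.02,-0.155,0.1],[0,0,0]],
    [0.025,[0.025,-0.19,0.1],[0,0,0]],
    [0.025,[0.03,-0.225,0.1],[0,0,0.5]],
    [0.025,[0.035,-0.26,0.1],[0,0,1]],
  ],
)

```text
time: 4.88
tool_pos: [0.5113, -0.2337, 0.1533]
orientation: [[0.001, 0.998, 0.066], [-0.001, 0.066, -0.998], [-1.0, 0.001, 0.001]]
contact_force: [-0.1, 1.4, -0.6]
grip_width: 0.0294
```

Emit:
play_rows(
  targets=[
    [0.025,[0.005,-0.035,0],[0,0,0]],
    [0.025,[0.01,-0.07,0],[0,0,0]],
    [0.025,[0.012,-0.1,0],[0,0,0]],
    [0.025,[0.012,-0.125,-0.02],[0,0,0]],
    [0.025,[0.012,-0.139,-0.04],[0,0,0]],
    [0.025,[0.012,-0.139,-0.06],[0,0,0]],
    [0.025,[0.012,-0.139,-0.075],[0,0,0]],
    [0.025,[0.012,-0.139,-0.08],[0,0,0]],
    [0.025,[0.012,-0.139,-0.08],[0,0,0]],
  ],
)

```text
time: 5.63
tool_pos: [0.5227, -0.3721, 0.072]
orientation: [[-0.001, 0.998, 0.066], [0.001, 0.066, -0.998], [-1.0, -0.001, -0.001]]
contact_force: [-1.0, 0.0, -0.1]
grip_width: 0.03
```

Run:
```python
from h import *
s=manip.state();print(s['time'],s['tool_pos'],s['orientation'][:,1],s['grip_width'])
m=manip.camera_model("wrist");im=manip.capture("wrist");cv2.imwrite("pics/w3.png",im)
import pickle;pickle.dump(m,open("w3.pkl","wb"))
im=manip.capture("top");cv2.imwrite("pics/t3.png",im)
```

```text
5.6333 [ 0.52265938 -0.37206821  0.07204532] [ 9.97788755e-01  6.64582400e-02 -9.50322864e-04] 0.030045240621094444
```

View pics/w3.png

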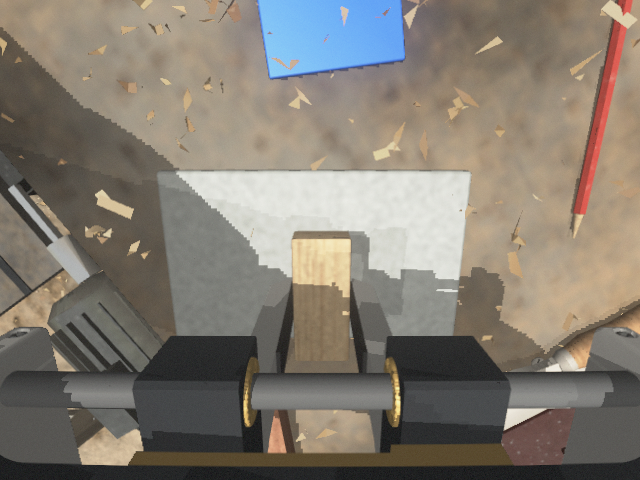

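View pics/t3.png

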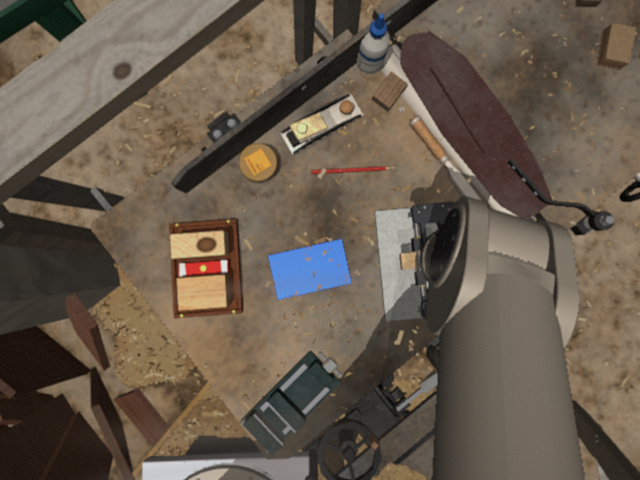

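The strip is held over the board, and the board's +y edge is visible from (158,172) to (471,171).

Run:
```python
from h import *
import pickle
m=pickle.load(open("w3.pkl","rb"))
P=onplane(m,[(158,172),(471,171)],.009)[:,:2]*1000
d=P[1]-P[0];L=np.linalg.norm(d);u=d/L;c=P.mean(0)+65*np.array([u[1],-u[0]])
print(P,L,np.degrees(np.arctan2(u[1],u[0])),c)
a=np.radians(3.8);X=np.array([np.cos(a),np.sin(a)])
for n,o in(('broad',-72),('strip',7.5),('knot',79.5)):print(n,c+o*X)
```

```text
[[ 406.53418119 -316.08214074]
 [ 622.45260276 -301.06695886]] 216.43987723859868 3.9780012944723486 [ 519.00266649 -373.41794918]
broad [ 447.16096077 -378.18967001]
strip [ 526.4861775  -372.92089493]
knot [ 598.32788322 -368.1491741 ]
```

Emit:
play_rows(
  targets=[
    [0.025,[0.002,0,-0.02],[0,0,0]],
    [0.025,[0.002,0,-0.038],[0,0,0]],
    [0.025,[0.002,0,-0.05],[0,0,0]],
    [0.025,[0.002,0,-0.056],[0,0,0]],
    [0.025,[0.002,0,-0.0577],[0,0,0]],
    [0.025,[0.002,0,-0.0577],[0,0,0]],
    [0.025,[0.002,0,-0.0577],[0,0,0]],
  ],
)

```text
time: 6.32
tool_pos: [0.5262, -0.3729, 0.0173]
orientation: [[0.002, 0.998, 0.067], [-0.002, 0.067, -0.998], [-1.0, 0.002, 0.002]]
contact_force: [0.4, -0.4, 1.2]
grip_width: 0.0297
```

Emit:
play_rows(
  targets=[
    [0.025,[0,0,-0.001],[0,0,0]],
    [0.025,[0,0,-0.002],[0,0,0]],
    [0.025,[0,0,-0.0025],[0,0,0]],
  ],
)

```text
time: 6.57
tool_pos: [0.5265, -0.373, 0.0152]
orientation: [[0.003, 0.998, 0.067], [-0.002, 0.067, -0.998], [-1.0, 0.003, 0.002]]
contact_force: [0.5, 0.1, -1.2]
grip_width: 0.0301
```

Emit:
play_rows(
  targets=[
    [0.025,[0,0,-0.001],[0,0,0]],
    [0.025,[0,0,-0.001],[0,0,0]],
    [0.05,[0,0,-0.001],[0,0,0]],
    [0.05,[0,0,-0.001],[0,0,0]],
    [0.05,[0,0,-0.001],[0,0,0]],
    [0.05,[0,0,0.03],[0,0,0]],
    [0.08,[0,0,0.07],[0,0,0]],
    [0.08,[0,0,0.11],[0,0,0]],
    [0.08,[-0.02,0.04,0.13],[0,0,0]],
    [0.08,[-0.03,0.08,0.13],[0,0,-1]],
  ],
)

```text
time: 7.4
tool_pos: [0.4989, -0.3013, 0.1485]
orientation: [[0.008, 0.999, 0.045], [-0.005, 0.045, -0.999], [-1.0, 0.007, 0.006]]
contact_force: [0.5, 1.3, -1.8]
grip_width: 0.073
```

Emit:
play_rows(
  targets=[
    [0.08,[-0.003,0.04,0],[0,0,0.3]],
    [0.08,[-0.006,0.08,0],[0,0,0.3]],
    [0.08,[-0.01,0.12,0],[0,0,0.3]],
    [0.08,[-0.014,0.16,0],[0,0,0.3]],
    [0.08,[-0.018,0.2,0],[0,0,0.3]],
    [0.08,[-0.022,0.24,0],[0,0,0.3]],
    [0.08,[-0.026,0.28,0],[0,0,0.3]],
    [0.08,[-0.026,0.31,-0.02],[0,0,0.3]],
    [0.08,[-0.026,0.33,-0.04],[0,0,0.3]],
    [0.08,[-0.026,0.333,-0.06],[0,0,0.3]],
  ],
)

```text
time: 8.23
tool_pos: [0.4732, 0.0358, 0.0885]
orientation: [[0.01, 0.998, 0.055], [-0.004, 0.055, -0.998], [-1.0, 0.009, 0.005]]
contact_force: [0.4, -0.7, -0.6]
grip_width: 0.08
```

Emit:
play_rows(
  targets=[
    [0.08,[0,0,-0.005],[0,0,0]],
    [0.08,[0,0,-0.01],[0,0,0]],
    [0.08,[0,0,-0.01],[0,0,0]],
  ],
)

```text
time: 8.48
tool_pos: [0.473, 0.0353, 0.0783]
orientation: [[0.009, 0.998, 0.055], [-0.004, 0.055, -0.998], [-1.0, 0.009, 0.005]]
contact_force: [-0.8, 0.3, -0.6]
grip_width: 0.0802
```

Run:
```python
from h import *
s=manip.state();print(s['time'],s['tool_pos'],s['orientation'],s['grip_width'])
m=manip.camera_model("wrist");im=manip.capture("wrist");cv2.imwrite("pics/w4.png",im)
import pickle;pickle.dump(m,open("w4.pkl","wb"))
im=manip.capture("top");cv2.imwrite("pics/t4.png",cv2.resize(im[190:340,160:460],None,fx=2.6,fy=2.6,interpolation=cv2.INTER_CUBIC))
```

```text
8.4833 [0.47299934 0.03532011 0.07830254] [[ 0.00891111  0.99846205  0.05471861]
 [-0.00436515  0.05475911 -0.99849005]
 [-0.99995077  0.0086588   0.00484641]] 0.0801597501090267
```

View pics/w4.png

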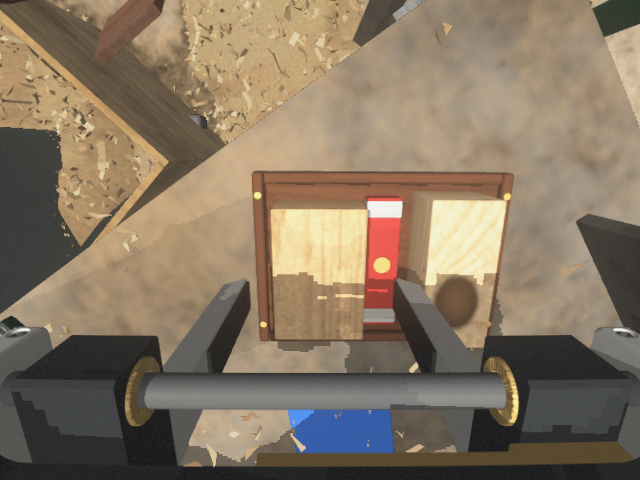

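View pics/t4.png

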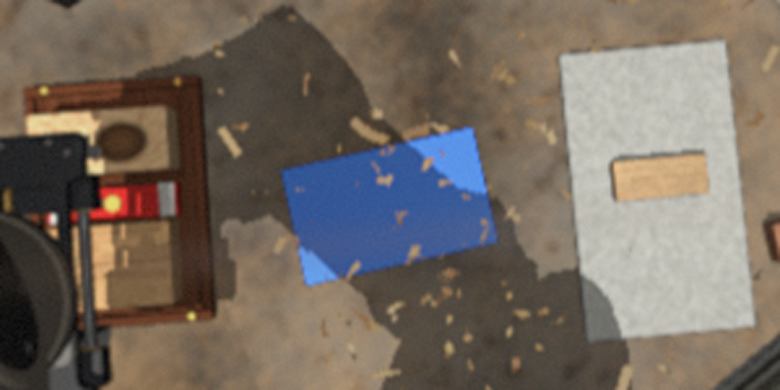

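Emit:
play_rows(
  grip_force=20,
  targets=[
    [0.08,[-0.0003,-0.001,-0.015],[0.25,0.5,0]],
    [0.08,[-0.0003,-0.002,-0.03],[0.25,0.5,0]],
    [0.08,[-0.0003,-0.002,-0.042],[0.25,0.5,0]],
    [0.08,[-0.0003,-0.002,-0.049],[0.25,0.5,0]],
    [0.08,[-0.0003,-0.002,-0.05],[0.25,0.5,0]],
    [0.08,[-0.0003,-0.002,-0.05],[0.25,0.5,0]],
  ],
)

```text
time: 9.08
tool_pos: [0.4733, 0.033, 0.0293]
orientation: [[0.001, 0.999, 0.054], [-0.0, 0.054, -0.999], [-1.0, 0.001, 0.0]]
contact_force: [-0.2, -0.1, 0.8]
grip_width: 0.08
```

Emit:
play_rows(
  targets=[
    [0.055,[0,0,0],[0,0,0]],
    [0.055,[0,0,0],[0,0,0]],
    [0.055,[0,0,0],[0,0,0]],
    [0.055,[0,0,0],[0,0,0]],
    [0.055,[0,0,0],[0,0,0]],
    [0.055,[0,0,0],[0,0,0]],
  ],
)

```text
time: 9.58
tool_pos: [0.4735, 0.033, 0.0297]
orientation: [[0.002, 0.999, 0.054], [-0.0, 0.054, -0.999], [-1.0, 0.002, 0.0]]
contact_force: [-1.4, -1.2, 7.3]
grip_width: 0.0603
```

Emit:
play_rows(
  targets=[
    [0.055,[0,0,0.01],[0,0,0]],
    [0.055,[0,0,0.03],[0,0,0]],
    [0.055,[0,0,0.06],[0,0,0]],
    [0.055,[0,-0.02,0.09],[0,0,0]],
    [0.055,[-0.003,-0.05,0.1],[0,0,0]],
    [0.055,[-0.007,-0.085,0.1],[0,0,0.5]],
    [0.055,[-0.01,-0.12,0.1],[0,0,0.5]],
    [0.055,[-0.014,-0.155,0.1],[0,0,0.7]],
    [0.055,[-0.018,-0.19,0.1],[0,0,0.7]],
    [0.055,[-0.022,-0.225,0.1],[0,0,0.7]],
  ],
)

```text
time: 10.42
tool_pos: [0.451, -0.1936, 0.1307]
orientation: [[0.003, 0.998, 0.066], [-0.001, 0.066, -0.998], [-1.0, 0.003, 0.001]]
contact_force: [1.0, 0.6, -1.9]
grip_width: 0.0597
```

Emit:
play_rows(
  targets=[
    [0.055,[-0.003,-0.035,0],[0,0,0]],
    [0.055,[-0.006,-0.07,0],[0,0,0]],
    [0.055,[-0.007,-0.105,0],[0,0,0]],
    [0.055,[-0.007,-0.14,0],[0,0,0]],
    [0.055,[-0.007,-0.165,-0.01],[0,0,0]],
    [0.055,[-0.007,-0.18,-0.03],[0,0,0]],
    [0.055,[-0.007,-0.185,-0.05],[0,0,0]],
    [0.055,[-0.007,-0.185,-0.06],[0,0,0]],
    [0.055,[-0.007,-0.185,-0.06],[0,0,0]],
  ],
)

```text
time: 11.17
tool_pos: [0.4429, -0.3775, 0.069]
orientation: [[0.0, 0.998, 0.066], [0.002, 0.066, -0.998], [-1.0, 0.0, -0.002]]
contact_force: [-0.4, 0.9, -1.6]
grip_width: 0.0594
```

Next I'll descend to a tip height of about 0.031 and nudge x by +2 mm.

Emit:
play_rows(
  targets=[
    [0.055,[0.002,0,-0.015],[0,0,0]],
    [0.055,[0.002,0,-0.028],[0,0,0]],
    [0.055,[0.002,0,-0.034],[0,0,0]],
    [0.055,[0.002,0,-0.037],[0,0,0]],
    [0.055,[0.002,0,-0.038],[0,0,0]],
    [0.055,[0.002,0,-0.038],[0,0,0]],
    [0.055,[0.002,0,-0.038],[0,0,0]],
  ],
)

```text
time: 11.75
tool_pos: [0.4452, -0.3776, 0.0317]
orientation: [[0.001, 0.998, 0.066], [0.002, 0.066, -0.998], [-1.0, 0.001, -0.002]]
contact_force: [-0.5, 0.2, -0.8]
grip_width: 0.0598
```

Emit:
play_rows(
  targets=[
    [0.055,[0,0,-0.001],[0,0,0]],
    [0.055,[0,0,-0.0012],[0,0,0]],
    [0.074,[0,0,-0.0012],[0,0,0]],
    [0.074,[0,0,-0.0012],[0,0,0]],
    [0.074,[0,0,-0.0012],[0,0,0]],
    [0.074,[0,0,0.03],[0,0,0]],
    [0.07,[0,0,0.07],[0,0,0]],
    [0.07,[0,0.01,0.1],[0,0,0]],
    [0.07,[0.01,0.05,0.1],[0,0,0]],
    [0.07,[0.02,0.09,0.1],[0,0,-0.7]],
  ],
)

```text
time: 12.58
tool_pos: [0.4657, -0.2886, 0.1337]
orientation: [[0.004, 0.999, 0.05], [-0.001, 0.05, -0.999], [-1.0, 0.004, 0.001]]
contact_force: [1.1, 0.5, -0.0]
grip_width: 0.0702
```

Emit:
play_rows(
  targets=[
    [0.07,[0.014,0.038,0],[0,0,0]],
    [0.07,[0.028,0.076,0],[0,0,0]],
    [0.07,[0.042,0.114,0],[0,0,0]],
    [0.07,[0.056,0.152,0],[0,0,0]],
    [0.07,[0.07,0.19,0],[0,0,0]],
    [0.07,[0.084,0.228,0],[0,0,0]],
    [0.07,[0.094,0.266,0],[0,0,0]],
    [0.07,[0.096,0.3,0],[0,0,0]],
    [0.07,[0.096,0.318,-0.01],[0,0,0]],
    [0.07,[0.096,0.324,-0.03],[0,0,0]],
  ],
)

```text
time: 13.42
tool_pos: [0.5632, 0.04, 0.1055]
orientation: [[0.008, 0.998, 0.055], [0.001, 0.055, -0.999], [-1.0, 0.008, -0.0]]
contact_force: [0.5, -0.5, 0.7]
grip_width: 0.07
```

Run:
```python
from h import *
s=manip.state();print(s['time'],s['tool_pos'],s['orientation'],s['grip_width'],s['q'].round(1))
m=manip.camera_model("wrist");im=manip.capture("wrist");cv2.imwrite("pics/w5.png",im)
import pickle;pickle.dump(m,open("w5.pkl","wb"))
im=manip.capture("top");cv2.imwrite("pics/t5.png",cv2.resize(im[190:340,160:460],None,fx=2.6,fy=2.6,interpolation=cv2.INTER_CUBIC))
```

```text
13.4167 [0.56315375 0.03997798 0.10545878] [[ 7.90727819e-03  9.98478746e-01  5.45680223e-02]
 [ 7.12669980e-04  5.45640874e-02 -9.98510016e-01]
 [-9.99968483e-01  7.93438546e-03 -2.80132409e-04]] 0.0699970083551814 [ 14.   23.2 -30.3 110.5  15.2  49.8 -21. ]
```

View pics/w5.png

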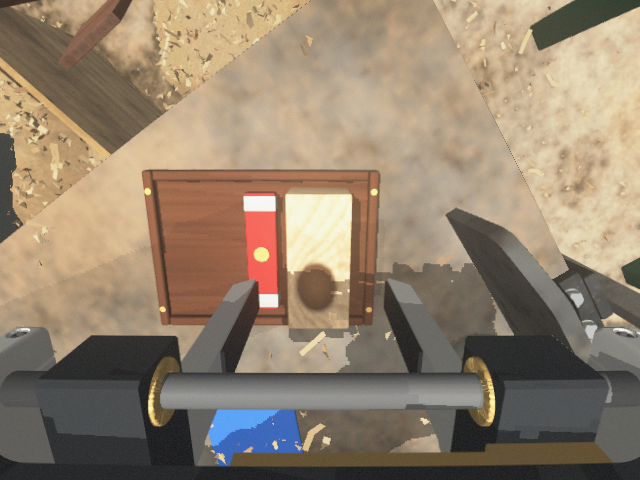

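View pics/t5.png

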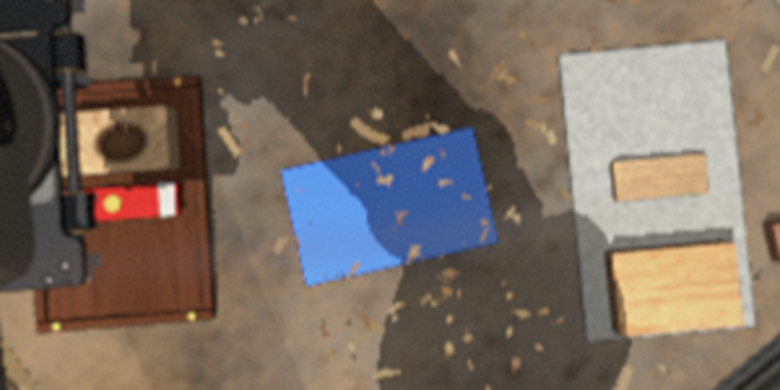

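Emit:
play_rows(
  targets=[
    [0.07,[-0.0008,-0.001,-0.025],[0,0.45,0]],
    [0.07,[-0.0008,-0.001,-0.05],[0,0.45,0]],
    [0.07,[-0.0008,-0.001,-0.066],[0,0.45,0]],
    [0.07,[-0.0008,-0.001,-0.074],[0,0.45,0]],
    [0.07,[-0.0008,-0.001,-0.0755],[0,0.45,0]],
    [0.07,[-0.0008,-0.001,-0.0755],[0,0.45,0]],
    [0.07,[-0.0008,-0.001,-0.0755],[0,0.45,0]],
  ],
)

```text
time: 14.1
tool_pos: [0.5602, 0.0356, 0.0274]
orientation: [[-0.006, 0.999, 0.052], [-0.001, 0.052, -0.999], [-1.0, -0.006, 0.0]]
contact_force: [0.8, 0.9, -0.4]
grip_width: 0.0698
```

Emit:
play_rows(
  targets=[
    [0.04,[0,0,0],[0,0,0]],
    [0.04,[0,0,0],[0,0,0]],
    [0.04,[0,0,0],[0,0,0]],
    [0.04,[0,0,0],[0,0,0]],
    [0.04,[0,0,0],[0,0,0]],
    [0.04,[0,0,0],[0,0,0]],
    [0.04,[0,0,0],[0,0,0]],
  ],
)

```text
time: 14.68
tool_pos: [0.5605, 0.0355, 0.0278]
orientation: [[-0.005, 0.999, 0.052], [-0.001, 0.052, -0.999], [-1.0, -0.005, 0.001]]
contact_force: [-1.7, -0.7, 7.1]
grip_width: 0.0451
```

Emit:
play_rows(
  targets=[
    [0.04,[0,0,0.01],[0,0,0]],
    [0.04,[0,0,0.03],[0,0,0]],
    [0.04,[0,0,0.06],[0,0,0]],
    [0.04,[0,-0.02,0.09],[0,0,0]],
    [0.04,[0.003,-0.05,0.1],[0,0,0]],
    [0.04,[0.007,-0.085,0.1],[0,0,0.5]],
    [0.04,[0.011,-0.12,0.1],[0,0,0.7]],
    [0.04,[0.015,-0.155,0.1],[0,0,0.8]],
    [0.04,[0.019,-0.19,0.1],[0,0,0.8]],
    [0.04,[0.023,-0.225,0.1],[0,0,0.8]],
  ],
)

```text
time: 15.52
tool_pos: [0.5833, -0.1911, 0.1286]
orientation: [[-0.005, 0.998, 0.067], [-0.001, 0.067, -0.998], [-1.0, -0.005, 0.0]]
contact_force: [0.2, 0.6, -1.5]
grip_width: 0.0453
```

Emit:
play_rows(
  targets=[
    [0.04,[0.004,-0.035,0],[0,0,0]],
    [0.04,[0.008,-0.07,0],[0,0,0]],
    [0.04,[0.01,-0.105,0],[0,0,0]],
    [0.04,[0.011,-0.14,0],[0,0,0]],
    [0.04,[0.011,-0.165,-0.01],[0,0,0]],
    [0.04,[0.011,-0.178,-0.03],[0,0,0]],
    [0.04,[0.011,-0.18,-0.05],[0,0,0]],
    [0.04,[0.011,-0.18,-0.06],[0,0,0]],
    [0.04,[0.011,-0.18,-0.06],[0,0,0]],
    [0.04,[0.011,-0.18,-0.06],[0,0,0]],
  ],
)

```text
time: 16.35
tool_pos: [0.5944, -0.37, 0.0689]
orientation: [[-0.006, 0.998, 0.068], [0.0, 0.068, -0.998], [-1.0, -0.005, -0.0]]
contact_force: [0.3, -0.3, -0.7]
grip_width: 0.0449
```

Now down to a tip height of 0.029, which is a drop of 40 mm.

Emit:
play_rows(
  targets=[
    [0.04,[0,0,-0.015],[0,0,0]],
    [0.04,[0,0,-0.028],[0,0,0]],
    [0.04,[0,0,-0.035],[0,0,0]],
    [0.04,[0,0,-0.038],[0,0,0]],
    [0.04,[0,0,-0.0395],[0,0,0]],
    [0.04,[0,0,-0.0395],[0,0,0]],
    [0.04,[0,0,-0.0395],[0,0,0]],
  ],
)

```text
time: 16.93
tool_pos: [0.5947, -0.3701, 0.0297]
orientation: [[-0.005, 0.998, 0.068], [-0.0, 0.068, -0.998], [-1.0, -0.005, -0.0]]
contact_force: [-0.1, -0.4, -1.6]
grip_width: 0.0449
```

Emit:
play_rows(
  targets=[
    [0.04,[0,0,-0.0008],[0,0,0]],
    [0.04,[0,0,-0.001],[0,0,0]],
    [0.062,[0,0,-0.001],[0,0,0]],
    [0.062,[0,0,-0.001],[0,0,0]],
    [0.062,[0,0,-0.001],[0,0,0]],
    [0.062,[0,0,0.03],[0,0,0]],
    [0.06,[0,0,0.07],[0,0,0]],
    [0.06,[0,0.02,0.1],[0,0,0]],
    [0.06,[-0.01,0.05,0.1],[0,0,-0.5]],
    [0.06,[-0.02,0.09,0.1],[0,0,-0.8]],
  ],
)

```text
time: 17.77
tool_pos: [0.5753, -0.2818, 0.1316]
orientation: [[-0.002, 0.999, 0.05], [-0.002, 0.05, -0.999], [-1.0, -0.002, 0.002]]
contact_force: [0.6, 1.2, -0.3]
grip_width: 0.06
```

Emit:
play_rows(
  targets=[
    [0.06,[-0.008,0.04,0],[0,0,0]],
    [0.06,[-0.016,0.08,0],[0,0,0]],
    [0.06,[-0.024,0.12,0],[0,0,0]],
    [0.06,[-0.032,0.16,0],[0,0,0]],
    [0.06,[-0.04,0.2,0],[0,0,0]],
    [0.06,[-0.048,0.24,0],[0,0,0]],
    [0.06,[-0.056,0.28,0],[0,0,0]],
    [0.06,[-0.058,0.305,-0.01],[0,0,0]],
    [0.06,[-0.058,0.315,-0.03],[0,0,0]],
    [0.06,[-0.058,0.315,-0.04],[0,0,0]],
  ],
)

```text
time: 18.6
tool_pos: [0.5168, 0.0361, 0.0908]
orientation: [[-0.001, 0.999, 0.054], [-0.002, 0.054, -0.999], [-1.0, -0.001, 0.002]]
contact_force: [1.0, -0.5, -1.5]
grip_width: 0.0599
```

Run:
```python
from h import *
s=manip.state();print(s['time'],s['tool_pos'],s['orientation'],s['grip_width'],s['q'].round(1))
m=manip.camera_model("wrist");im=manip.capture("wrist");cv2.imwrite("pics/w6.png",im)
import pickle;pickle.dump(m,open("w6.pkl","wb"))
im=manip.capture("top");cv2.imwrite("pics/t6.png",cv2.resize(im[190:340,160:460],None,fx=2.6,fy=2.6,interpolation=cv2.INTER_CUBIC))
```

```text
18.6 [0.51679376 0.03609904 0.09082672] [[-0.00132741  0.99854302  0.05394519]
 [-0.00168426  0.05394293 -0.9985426 ]
 [-0.9999977  -0.00141633  0.0016102 ]] 0.059945980547193856 [ 15.6  20.9 -31.8 116.4  15.1  46.7 -21.9]
```

View pics/w6.png

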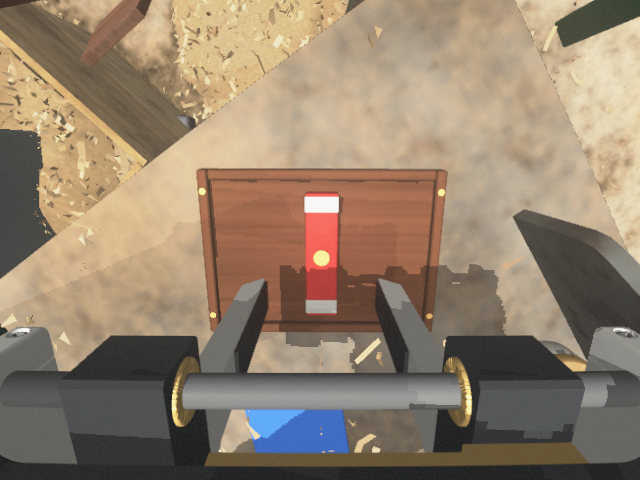

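View pics/t6.png

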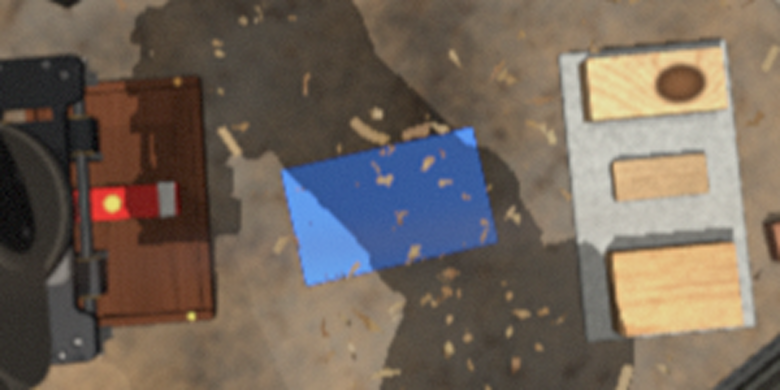

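All three pieces sit on the board. In the wrist view the gauge is alone, at pixels (304-340, 193-313).

Run:
```python
from h import *
import pickle
m=pickle.load(open("w6.pkl","rb"));im=cv2.imread("pics/w6.png")
P=onplane(m,[(304.5,193),(340,193),(337,313),(305,313)],.022)[:,:2]*1000
print(P.round(1),P.mean(0))
b=onplane(m,[(321.5,258)],.022)*1000;print('brass',b)
n=onplane(m,[(202,191.5),(441.5,192.5),(429.5,316),(213,315)],.014)*1000
print('nails',n.round(1),n.mean(0))
P=onplane(m,[(197,169),(447,170),(434,331),(209,331)],.014)*1000;print('tray',P.round(1),P.mean(0))
```

```text
[[503.1  83.5]
 [528.4  84.9]
 [532.5  -9.4]
 [507.3 -10.8]] [517.83493691  37.06741889]
brass [[517.85198547  35.45164377  22.        ]]
nails [[426.9  79.6  14. ]
 [603.9  88.5  14. ]
 [609.  -12.1  14. ]
 [431.9 -20.8  14. ]] [517.93591165  33.79309727  14.        ]
tray [[423.8  95.8  14. ]
 [605.6 104.9  14. ]
 [614.7 -25.6  14. ]
 [428.1 -35.7  14. ]] [518.04897771  34.85893281  14.        ]
```

Emit:
play_rows(
  grip_force=25,
  targets=[
    [0.06,[0.001,0,-0.02],[0,0,0]],
    [0.05,[0.001,0,-0.04],[0,0,0]],
    [0.05,[0.001,0,-0.058],[0,0,0]],
    [0.05,[0.001,0,-0.07],[0,0,0]],
    [0.05,[0.001,0,-0.076],[0,0,0]],
    [0.05,[0.001,0,-0.0785],[0,0,0]],
    [0.05,[0.001,0,-0.0785],[0,0,0]],
    [0.05,[0.001,0,-0.0785],[0,0,0]],
  ],
)

```text
time: 19.37
tool_pos: [0.5178, 0.0328, 0.0125]
orientation: [[-0.003, 0.999, 0.05], [-0.003, 0.05, -0.999], [-1.0, -0.003, 0.002]]
contact_force: [0.2, 0.1, -0.2]
grip_width: 0.0501
```

Emit:
play_rows(
  targets=[
    [0.05,[0,0.002,-0.001],[0,0,0]],
    [0.05,[0,0.002,-0.0015],[0,0,0]],
    [0.05,[0,0.002,-0.0015],[0,0,0]],
    [0.02,[0,0.002,-0.0015],[0,0,0]],
    [0.02,[0,0.002,-0.0015],[0,0,0]],
    [0.02,[0,0.002,-0.0015],[0,0,0]],
    [0.02,[0,0.002,-0.0015],[0,0,0]],
    [0.02,[0,0.002,-0.0015],[0,0,0]],
    [0.02,[0,0.002,-0.0015],[0,0,0]],
    [0.02,[0,0.002,-0.0015],[0,0,0]],
  ],
)

```text
time: 20.2
tool_pos: [0.5178, 0.0347, 0.011]
orientation: [[-0.003, 0.999, 0.05], [-0.003, 0.05, -0.999], [-1.0, -0.004, 0.002]]
contact_force: [-1.2, 0.1, 0.5]
grip_width: 0.0234
```

Emit:
play_rows(
  targets=[
    [0.02,[0,0,0.01],[0,0,0]],
    [0.02,[0,0,0.03],[0,0,0]],
    [0.02,[0,0,0.055],[0,0,0]],
    [0.02,[0,-0.02,0.075],[0,0,2]],
    [0.02,[-0.002,-0.05,0.08],[0,0,4]],
    [0.02,[-0.004,-0.085,0.08],[0,0,6]],
    [0.02,[-0.006,-0.12,0.08],[0,0,8]],
    [0.02,[-0.008,-0.155,0.08],[0,0,8.3]],
    [0.02,[-0.009,-0.185,0.08],[0,0,8.3]],
    [0.02,[-0.009,-0.203,0.08],[0,0,8.3]],
  ],
)

```text
time: 21.03
tool_pos: [0.508, -0.172, 0.0917]
orientation: [[-0.003, 0.982, 0.191], [-0.004, 0.191, -0.982], [-1.0, -0.004, 0.003]]
contact_force: [-0.6, 0.3, -1.5]
grip_width: 0.0239
```

Emit:
play_rows(
  targets=[
    [0.02,[0,0,0],[0,0,0]],
    [0.02,[0,0,0],[0,0,0]],
    [0.02,[0,0,0],[0,0,0]],
  ],
)

```text
time: 21.28
tool_pos: [0.508, -0.1712, 0.0921]
orientation: [[-0.003, 0.982, 0.191], [-0.004, 0.191, -0.982], [-1.0, -0.003, 0.003]]
contact_force: [0.2, -0.2, -1.6]
grip_width: 0.0236
```

Run:
```python
from h import *
s=manip.state();print(s['time'],s['tool_pos'],s['orientation'],s['grip_width'])
m=manip.camera_model("wrist");im=manip.capture("wrist");cv2.imwrite("pics/w7.png",im)
import pickle;pickle.dump(m,open("w7.pkl","wb"))
```

```text
21.2833 [ 0.50804868 -0.17116472  0.09207836] [[-0.00280222  0.98151237  0.19137822]
 [-0.00365934  0.19136763 -0.98151161]
 [-0.99998938 -0.00345073  0.00305544]] 0.023560810203059182
```

View pics/w7.png

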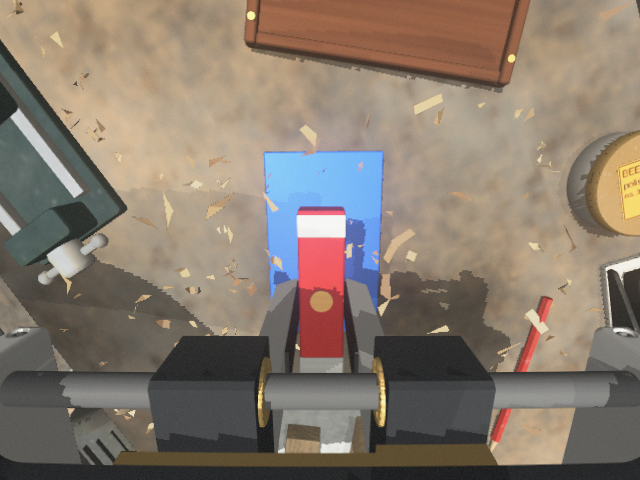

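The gauge is held over the mat. The mat's far edge runs from (264,152) to (383,152) and the brass dot is at (321,301).

Run:
```python
from h import *
import pickle
m=pickle.load(open("w7.pkl","rb"));im=cv2.imread("pics/w7.png")
H,S,V=cv2.split(cv2.cvtColor(im,cv2.COLOR_BGR2HSV))
mk=((H>95)&(H<125)&(S>110))
rows=[(r,np.where(mk[r,200:450])[0][[0,-1]]+200) for r in (170,200,230,260)]
print(rows,np.where(mk[:,320])[0][0],np.where(mk[:,275])[0][0],np.where(mk[:,375])[0][0])
L=onplane(m,[(c[0]-.5,r) for r,c in rows],.004)[:,:2]*1000;R=onplane(m,[(c[1]+.5,r) for r,c in rows],.004)[:,:2]*1000
T=onplane(m,[(264,151.5),(383,151.5)],.004)[:,:2]*1000
ang=[np.degrees(np.arctan2(*(p[0]-p[-1])[::-1])) for p in(L,R)];print('long axis',ang,'width',np.linalg.norm(T[1]-T[0]))
a=np.radians(np.mean(ang));u=np.array([np.cos(a),np.sin(a)])
print('edge ang',np.degrees(np.arctan2(*(T[1]-T[0])[::-1])),'mat c',T.mean(0)-75*u)
print('brass',onplane(m,[(321,301.5)],.1031)*1000)
g=onplane(m,[(297,208),(346,208)],.1031)[:,:2]*1000;print('gauge end',g,'centre',g.mean(0)-48*u)
```

```text
[(170, array([265, 382])), (200, array([272, 381])), (230, array([268, 379])), (260, array([269, 373]))] 152 152 151
long axis [np.float64(101.12333310724537), np.float64(97.90000116139392)] width 88.99343091763055
edge ang 11.039351995069877 mat c [ 508.09496076 -169.65511801]
brass [[ 508.78915081 -170.56691586  103.1       ]]
gauge end [[ 487.64202263 -123.72161347]
 [ 511.27689128 -119.0996954 ]] centre [ 507.39138206 -168.75074911]
```

Emit:
play_rows(
  targets=[
    [0.02,[0.001,0,-0.02],[0,0,0]],
    [0.02,[0.001,0,-0.045],[0,0,0]],
    [0.02,[0.001,0,-0.065],[0,0,0]],
    [0.02,[0.001,0,-0.077],[0,0,0]],
    [0.02,[0.001,0,-0.082],[0,0,0]],
    [0.02,[0.001,0,-0.0835],[0,0,0]],
    [0.02,[0.001,0,-0.0835],[0,0,0]],
    [0.02,[0.001,0,-0.0835],[0,0,0]],
  ],
)

```text
time: 22.0
tool_pos: [0.5098, -0.1706, 0.0094]
orientation: [[-0.002, 0.981, 0.193], [-0.004, 0.193, -0.981], [-1.0, -0.002, 0.004]]
contact_force: [0.1, -0.2, -2.0]
grip_width: 0.0232
```

Emit:
play_rows(
  targets=[
    [0.02,[0,0,-0.001],[0,0,0]],
    [0.02,[0,0,-0.002],[0,0,0]],
    [0.02,[0,0,-0.0025],[0,0,0]],
    [0.02,[0,0,-0.0025],[0,0,0]],
  ],
)

```text
time: 22.33
tool_pos: [0.5099, -0.1707, 0.0071]
orientation: [[-0.001, 0.981, 0.193], [-0.004, 0.193, -0.981], [-1.0, -0.002, 0.004]]
contact_force: [0.1, -0.1, -0.8]
grip_width: 0.0236
```

Emit:
play_rows(
  targets=[
    [0.02,[0,0,-0.0003],[0,0,0]],
    [0.045,[0,0,-0.0003],[0,0,0]],
    [0.045,[0,0,-0.0003],[0,0,0]],
    [0.045,[0,0,0],[0,0,0]],
    [0.045,[0,0,0.01],[0,0,0]],
    [0.045,[0,0,0.03],[0,0,0]],
    [0.06,[0,0,0.06],[0,0,0]],
    [0.07,[0,-0.01,0.1],[0,0,0]],
    [0.08,[0,-0.03,0.13],[0,0,0]],
    [0.08,[0,-0.06,0.15],[0,0,0]],
  ],
)

```text
time: 23.17
tool_pos: [0.5113, -0.2292, 0.1615]
orientation: [[0.002, 0.981, 0.196], [-0.005, 0.196, -0.981], [-1.0, 0.001, 0.005]]
contact_force: [0.3, -0.2, -0.5]
grip_width: 0.0685
```

Run:
```python
from h import *
s=manip.state();print(s['time'],s['tool_pos'],s['grip_width'])
m=manip.camera_model("wrist");im=manip.capture("wrist");cv2.imwrite("pics/w8.png",im)
import pickle;pickle.dump(m,open("w8.pkl","wb"))
```

```text
23.1667 [ 0.51125321 -0.22924841  0.16154465] 0.06850479606911732
```

View pics/w8.png

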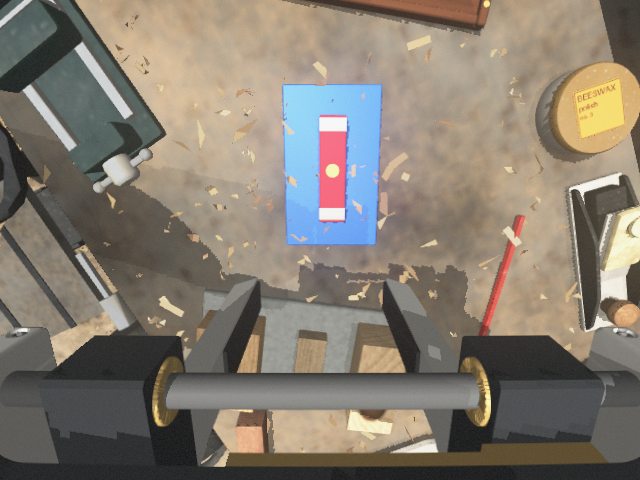

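Run:
```python
from h import *
import pickle
m=pickle.load(open("w8.pkl","rb"));im=cv2.imread("pics/w8.png")
H,S,V=cv2.split(cv2.cvtColor(im,cv2.COLOR_BGR2HSV))
r=rect(m,(H>95)&(H<125)&(S>110),.004,(270,70,395,255));print('mat',r[:4])
P=onplane(m,[(319,115.5),(347.5,115.5),(345.5,221),(319.5,221)],.018)[:,:2]*1000;e=P[0]-P[3]+P[1]-P[2]
print('gauge',P.mean(0),np.degrees(np.arctan2(e[1],e[0])),np.linalg.norm(e)/2)
r=rect(m,((H<8)|(H>172))&(S>120),.018,(305,105,360,232));print('red',r[:4])
print('brass',onplane(m,[(332.5,171)],.018)*1000)
```

```text
mat (array([ 510.2, -168.7]), -78.6, 149.2, 89.7)
gauge [ 511.26881606 -169.15507399] 101.41924568042245 94.55673112741263
red (array([ 510.7, -169.5]), -78.73, 67.3, 22.3)
brass [[ 511.0704425  -169.85210498   18.        ]]
```

The gauge is within about 1 mm and 0.2° of the mat's centre and long axis. Now I'll put the blocks back, the knot block first.

Emit:
play_rows(
  targets=[
    [0.064,[0.02,-0.035,0],[0,0,-3]],
    [0.064,[0.04,-0.07,0],[0,0,-6]],
    [0.064,[0.06,-0.105,0],[0,0,-7.4]],
    [0.064,[0.075,-0.13,0],[0,0,-7.4]],
    [0.064,[0.083,-0.141,-0.02],[0,0,-7.4]],
    [0.064,[0.083,-0.141,-0.05],[0,0,-7.4]],
    [0.064,[0.083,-0.141,-0.07],[0,0,-7.4]],
    [0.064,[0.083,-0.141,-0.08],[0,0,-7.4]],
    [0.064,[0.083,-0.141,-0.08],[0,0,-7.4]],
    [0.064,[0.083,-0.141,-0.08],[0,0,-7.4]],
  ],
)

```text
time: 24.05
tool_pos: [0.5948, -0.3786, 0.0847]
orientation: [[0.004, 0.998, 0.062], [-0.009, 0.062, -0.998], [-1.0, 0.003, 0.01]]
contact_force: [-0.1, -0.1, -0.1]
grip_width: 0.0643
```

Run:
```python
from h import *
s=manip.state();print(s['time'],s['tool_pos'],s['orientation'],s['grip_width'])
m=manip.camera_model("wrist");im=manip.capture("wrist");cv2.imwrite("pics/w9.png",im)
```

```text
24.05 [ 0.59475071 -0.37855941  0.08472224] [[ 0.0036927   0.99809376  0.06160533]
 [-0.00942712  0.06163776 -0.99805406]
 [-0.99994875  0.00310476  0.00963676]] 0.06425824227643774
```

View pics/w9.png

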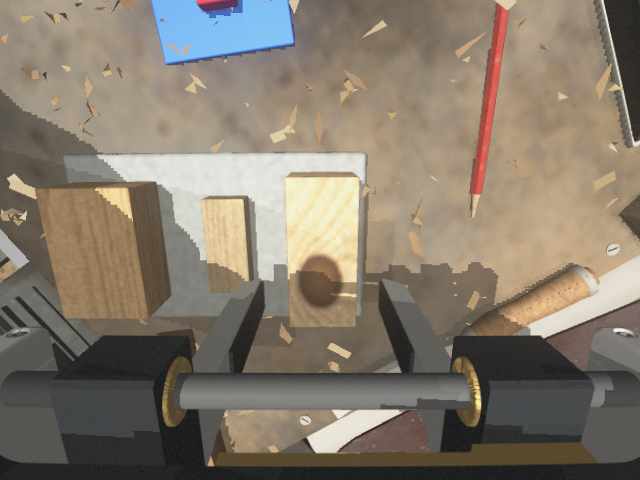

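Emit:
play_rows(
  grip_force=20,
  targets=[
    [0.064,[0,0.006,-0.015],[0.54,0.2,0.35]],
    [0.064,[0,0.0085,-0.03],[0.54,0.2,0.35]],
    [0.064,[0,0.0085,-0.044],[0.54,0.2,0.35]],
    [0.064,[0,0.0085,-0.052],[0.54,0.2,0.35]],
    [0.064,[0,0.0085,-0.055],[0.54,0.2,0.35]],
    [0.064,[0,0.0085,-0.055],[0.54,0.2,0.35]],
    [0.064,[0,0.0085,-0.055],[0.54,0.2,0.35]],
  ],
)

```text
time: 24.68
tool_pos: [0.5955, -0.3705, 0.0309]
orientation: [[0.002, 0.998, 0.068], [-0.001, 0.068, -0.998], [-1.0, 0.002, 0.001]]
contact_force: [0.0, 0.2, 0.6]
grip_width: 0.0639
```

Emit:
play_rows(
  targets=[
    [0.064,[-0.0007,0.0004,-0.001],[0,0,0]],
    [0.064,[-0.0007,0.0004,-0.001],[0,0,0]],
    [0.04,[-0.0007,0.0004,-0.001],[0,0,0]],
    [0.04,[-0.0007,0.0004,-0.001],[0,0,0]],
    [0.04,[-0.0007,0.0004,-0.001],[0,0,0]],
    [0.04,[-0.0007,0.0004,-0.001],[0,0,0]],
    [0.04,[-0.0007,0.0004,-0.001],[0,0,0]],
  ],
)

```text
time: 25.27
tool_pos: [0.5948, -0.3701, 0.0301]
orientation: [[0.002, 0.998, 0.068], [-0.001, 0.068, -0.998], [-1.0, 0.002, 0.001]]
contact_force: [-0.1, 0.3, 1.8]
grip_width: 0.0447
```

Emit:
play_rows(
  targets=[
    [0.04,[0,0,0.01],[0,0,0]],
    [0.04,[0,0,0.03],[0,0,0]],
    [0.04,[0,0,0.06],[0,0,0]],
    [0.04,[0,0.02,0.09],[0,0,0]],
    [0.04,[-0.003,0.05,0.1],[0,0,0]],
    [0.04,[-0.007,0.085,0.1],[0,0,-0.5]],
    [0.04,[-0.011,0.12,0.1],[0,0,-0.9]],
    [0.04,[-0.015,0.155,0.1],[0,0,-0.9]],
    [0.04,[-0.019,0.19,0.1],[0,0,-0.9]],
    [0.04,[-0.023,0.225,0.1],[0,0,-0.9]],
  ],
)

```text
time: 26.1
tool_pos: [0.5713, -0.1436, 0.1309]
orientation: [[0.002, 0.999, 0.052], [-0.001, 0.052, -0.999], [-1.0, 0.002, 0.002]]
contact_force: [0.5, 0.4, -1.5]
grip_width: 0.0447
```

Emit:
play_rows(
  targets=[
    [0.04,[-0.003,0.035,0],[0,0,0]],
    [0.04,[-0.006,0.07,0],[0,0,0]],
    [0.04,[-0.008,0.105,0],[0,0,0]],
    [0.04,[-0.009,0.14,0],[0,0,0]],
    [0.04,[-0.009,0.165,-0.01],[0,0,0]],
    [0.04,[-0.009,0.178,-0.03],[0,0,0]],
    [0.04,[-0.009,0.18,-0.05],[0,0,0]],
    [0.04,[-0.009,0.18,-0.06],[0,0,0]],
    [0.04,[-0.009,0.18,-0.06],[0,0,0]],
    [0.04,[-0.009,0.18,-0.06],[0,0,0]],
  ],
)

```text
time: 26.93
tool_pos: [0.5623, 0.0358, 0.0712]
orientation: [[0.002, 0.999, 0.051], [-0.002, 0.051, -0.999], [-1.0, 0.002, 0.002]]
contact_force: [-0.5, -0.2, -0.5]
grip_width: 0.0449
```

Run:
```python
from h import *
s=manip.state();print(s['time'],s['tool_pos'])
m=manip.camera_model("wrist");im=manip.capture("wrist");cv2.imwrite("pics/w10.png",im)
import pickle;pickle.dump(m,open("w10.pkl","wb"))
```

```text
26.9333 [0.56232758 0.03577055 0.07116199]
```

View pics/w10.png

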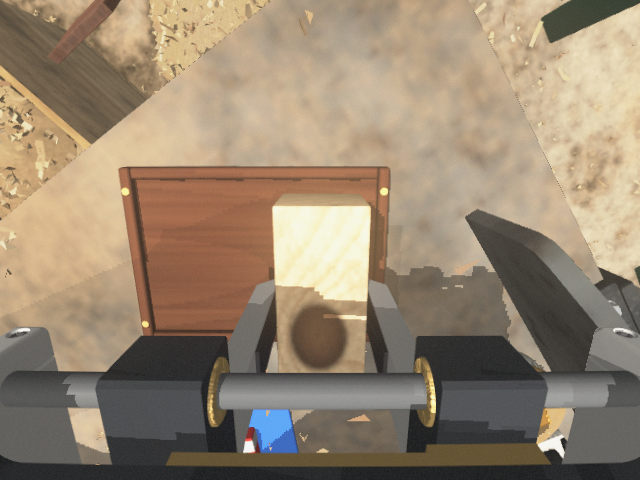

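Run:
```python
from h import *
import pickle
m=pickle.load(open("w10.pkl","rb"));m1=pickle.load(open("w1.pkl","rb"))
z=lambda c:(np.array(c)+.5)/4.5-.5+[240,128]
A=onplane(m1,z([(485,81),(684,83)]),.053)*1000;B=onplane(m,[(273,207),(371,207)],.0951)*1000
print(A.round(1),B.round(1),A.mean(0),B.mean(0))
A=onplane(m1,z([(32,91),(736,96)]),.014)*1000;B=onplane(m,[(124.5,191),(384,191)],.014)*1000
print('nails',A.round(1),B.round(1))
```

```text
[[537.4  88.   53. ]
 [582.5  90.2  53. ]] [[538.6  87.8  95.1]
 [583.   90.1  95.1]] [559.94429607  89.10621771  53.        ] [560.8117494   88.94897712  95.1       ]
nails [[426.9  79.9  14. ]
 [603.4  88.6  14. ]] [[426.1  80.   14. ]
 [603.5  88.8  14. ]]
```

Within 1 mm of the original place, so I'll lower it with x shifted by -0.5 mm.

Emit:
play_rows(
  targets=[
    [0.04,[-0.0005,0,-0.015],[0,0,0]],
    [0.04,[-0.0005,0,-0.028],[0,0,0]],
    [0.04,[-0.0005,0,-0.036],[0,0,0]],
    [0.04,[-0.0005,0,-0.04],[0,0,0]],
    [0.04,[-0.0005,0,-0.0415],[0,0,0]],
    [0.04,[-0.0005,0,-0.042],[0,0,0]],
    [0.04,[-0.0005,0,-0.042],[0,0,0]],
  ],
)

```text
time: 27.57
tool_pos: [0.5625, 0.0358, 0.03]
orientation: [[0.003, 0.999, 0.051], [-0.002, 0.051, -0.999], [-1.0, 0.003, 0.002]]
contact_force: [-0.0, 0.3, -1.4]
grip_width: 0.0448
```

Emit:
play_rows(
  targets=[
    [0.04,[-0.0005,0,-0.0008],[0,0,0]],
    [0.04,[-0.0005,0,-0.001],[0,0,0]],
    [0.062,[-0.0005,0,-0.001],[0,0,0]],
    [0.062,[-0.0005,0,-0.001],[0,0,0]],
    [0.062,[-0.0005,0,-0.001],[0,0,0]],
    [0.062,[0,0,0.03],[0,0,0]],
    [0.07,[0,0,0.07],[0,0,0]],
    [0.078,[0,-0.02,0.1],[0,0,0]],
    [0.078,[-0.01,-0.05,0.1],[0,0,0]],
    [0.078,[-0.02,-0.09,0.1],[0,0,0.8]],
  ],
)

```text
time: 28.4
tool_pos: [0.5439, -0.0528, 0.1323]
orientation: [[0.008, 0.998, 0.068], [-0.001, 0.068, -0.998], [-1.0, 0.007, 0.002]]
contact_force: [-0.2, -1.3, -0.1]
grip_width: 0.0777
```

Emit:
play_rows(
  targets=[
    [0.078,[-0.014,-0.038,0],[0,0,0]],
    [0.078,[-0.028,-0.076,0],[0,0,0]],
    [0.078,[-0.042,-0.114,0],[0,0,0]],
    [0.078,[-0.056,-0.152,0],[0,0,0]],
    [0.078,[-0.07,-0.19,0],[0,0,0]],
    [0.078,[-0.084,-0.228,0],[0,0,0]],
    [0.078,[-0.095,-0.266,0],[0,0,0]],
    [0.078,[-0.098,-0.3,0],[0,0,0]],
    [0.078,[-0.098,-0.322,-0.02],[0,0,0]],
    [0.078,[-0.098,-0.325,-0.04],[0,0,0]],
  ],
)

```text
time: 29.23
tool_pos: [0.4451, -0.3833, 0.0927]
orientation: [[0.009, 0.998, 0.063], [-0.004, 0.063, -0.998], [-1.0, 0.009, 0.005]]
contact_force: [-0.6, 0.7, -0.7]
grip_width: 0.0777
```

Run:
```python
from h import *
s=manip.state();print(s['time'],s['tool_pos'],s['orientation'],s['grip_width'])
m=manip.camera_model("wrist");im=manip.capture("wrist");cv2.imwrite("pics/w11.png",im)
im=manip.capture("top");cv2.imwrite("pics/t11.png",cv2.resize(im[190:340,160:460],None,fx=2.6,fy=2.6,interpolation=cv2.INTER_CUBIC))
```

```text
29.2333 [ 0.44514285 -0.38328559  0.09265561] [[ 0.00934614  0.99797699  0.06288548]
 [-0.00438387  0.06292851 -0.99800841]
 [-0.99994671  0.00905184  0.00496314]] 0.07770800562809613
```

View pics/w11.png

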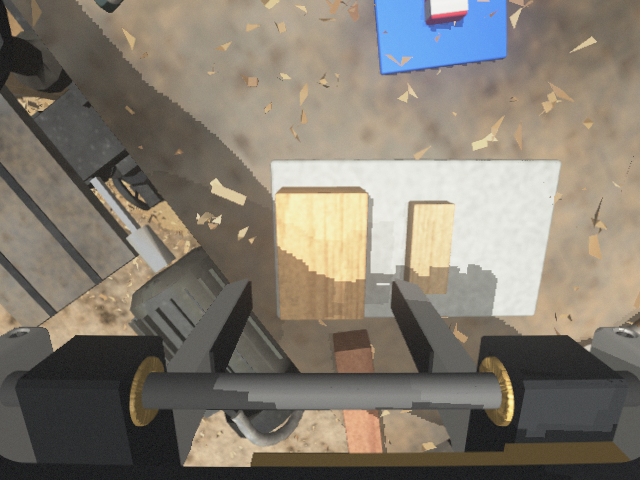

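View pics/t11.png

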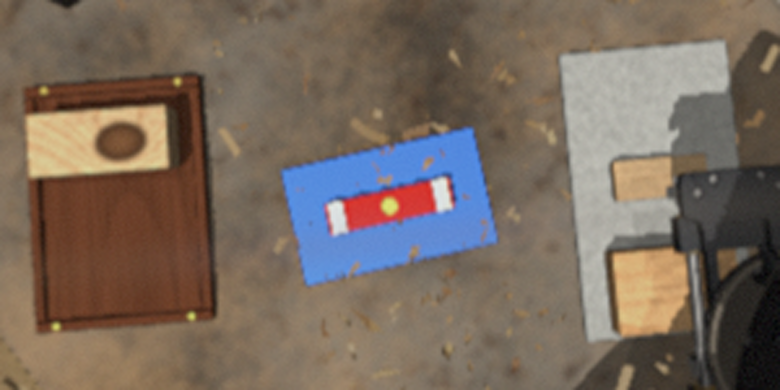

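Emit:
play_rows(
  targets=[
    [0.078,[0,0.004,-0.02],[0.25,0.5,0.2]],
    [0.078,[0,0.0056,-0.038],[0.25,0.5,0.2]],
    [0.078,[0,0.0056,-0.052],[0.25,0.5,0.2]],
    [0.078,[0,0.0056,-0.06],[0.25,0.5,0.2]],
    [0.078,[0,0.0056,-0.062],[0.25,0.5,0.2]],
    [0.078,[0,0.0056,-0.062],[0.25,0.5,0.2]],
    [0.078,[0,0.0056,-0.062],[0.25,0.5,0.2]],
  ],
)

```text
time: 29.92
tool_pos: [0.4446, -0.3724, 0.0288]
orientation: [[-0.003, 0.998, 0.07], [0.005, 0.07, -0.998], [-1.0, -0.003, -0.005]]
contact_force: [-0.5, -0.3, 0.9]
grip_width: 0.078
```

Emit:
play_rows(
  targets=[
    [0.078,[0.0007,-0.0053,0.002],[-0.25,-0.15,-0.2]],
    [0.078,[0.0007,-0.0053,0.002],[-0.25,-0.15,-0.2]],
    [0.078,[0.0007,-0.0053,0.002],[-0.25,-0.15,-0.2]],
    [0.055,[0.0007,-0.0053,0.002],[-0.25,-0.15,-0.2]],
    [0.055,[0.0007,-0.0053,0.002],[-0.25,-0.15,-0.2]],
    [0.055,[0.0007,-0.0053,0.002],[-0.25,-0.15,-0.2]],
    [0.055,[0.0007,-0.0053,0.002],[-0.25,-0.15,-0.2]],
    [0.055,[0.0007,-0.0053,0.002],[-0.25,-0.15,-0.2]],
  ],
)

```text
time: 30.58
tool_pos: [0.4453, -0.3776, 0.0308]
orientation: [[-0.001, 0.998, 0.067], [0.001, 0.067, -0.998], [-1.0, -0.001, -0.001]]
contact_force: [-1.3, -0.0, 1.7]
grip_width: 0.0599
```

Emit:
play_rows(
  targets=[
    [0.055,[0,0,0.01],[0,0,0]],
    [0.055,[0,0,0.03],[0,0,0]],
    [0.055,[0,0,0.06],[0,0,0]],
    [0.055,[0,0.02,0.09],[0,0,0]],
    [0.055,[0.003,0.05,0.1],[0,0,0]],
    [0.055,[0.007,0.085,0.1],[0,0,-0.5]],
    [0.055,[0.01,0.12,0.1],[0,0,-0.7]],
    [0.055,[0.014,0.155,0.1],[0,0,-0.7]],
    [0.055,[0.018,0.19,0.1],[0,0,-0.7]],
    [0.055,[0.021,0.225,0.1],[0,0,-0.7]],
  ],
)

```text
time: 31.42
tool_pos: [0.4663, -0.151, 0.1315]
orientation: [[-0.0, 0.999, 0.054], [0.0, 0.054, -0.999], [-1.0, -0.0, -0.0]]
contact_force: [1.0, 0.6, -1.1]
grip_width: 0.0597
```

Emit:
play_rows(
  targets=[
    [0.055,[0.003,0.035,0],[0,0,0]],
    [0.055,[0.006,0.07,0],[0,0,0]],
    [0.055,[0.0065,0.105,0],[0,0,0]],
    [0.055,[0.0065,0.14,0],[0,0,0]],
    [0.055,[0.0065,0.168,-0.01],[0,0,0]],
    [0.055,[0.0065,0.183,-0.03],[0,0,0]],
    [0.055,[0.0065,0.186,-0.05],[0,0,0]],
    [0.055,[0.0065,0.186,-0.06],[0,0,0]],
    [0.055,[0.0065,0.186,-0.06],[0,0,0]],
    [0.055,[0.0065,0.186,-0.06],[0,0,0]],
  ],
)

```text
time: 32.25
tool_pos: [0.4726, 0.0345, 0.0718]
orientation: [[-0.001, 0.999, 0.054], [0.0, 0.054, -0.999], [-1.0, -0.001, -0.0]]
contact_force: [-0.3, -0.6, -2.1]
grip_width: 0.0599
```

Run:
```python
from h import *
s=manip.state();print(s['time'],s['tool_pos'],s['orientation'][:,1])
m=manip.camera_model("wrist");im=manip.capture("wrist");cv2.imwrite("pics/w12.png",im)
import pickle;pickle.dump(m,open("w12.pkl","wb"))
```

```text
32.25 [0.47262468 0.03448755 0.07179296] [ 0.99853964  0.05400992 -0.00123291]
```

View pics/w12.png

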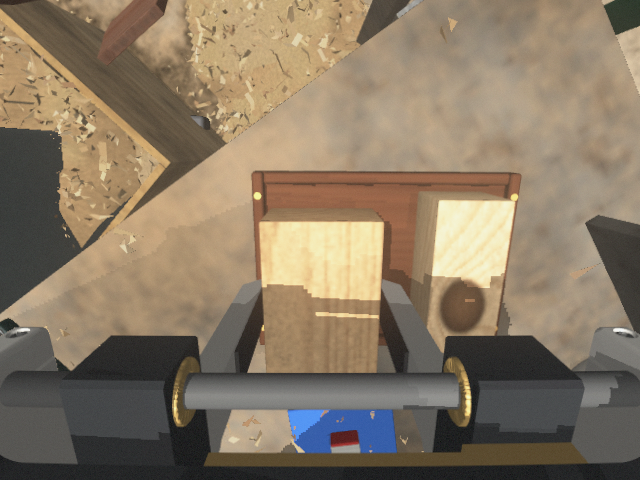

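Run:
```python
from h import *
import pickle
m=pickle.load(open("w12.pkl","rb"));m1=pickle.load(open("w1.pkl","rb"))
z=lambda c:(np.array(c)+.5)/4.5-.5+[240,128]
A=onplane(m1,z([(62,107),(322,108)]),.048)*1000;B=onplane(m,[(260,221),(383,221)],.09)*1000
print(A.mean(0),B.mean(0))
A=onplane(m1,z([(485,81),(684,83)]),.053)*1000;B=onplane(m,[(436.5,197.5),(516.5,197.5)],.053)*1000
print('knot',A.round(1),B.round(1))
```

```text
[470.86711585  78.46076624  48.        ] [471.2036746   79.95597409  90.        ]
knot [[537.4  88.   53. ]
 [582.5  90.2  53. ]] [[536.9  89.8  53. ]
 [583.4  92.4  53. ]]
```

Emit:
play_rows(
  targets=[
    [0.055,[0,-0.0015,-0.015],[0,0,0]],
    [0.055,[0,-0.0015,-0.028],[0,0,0]],
    [0.055,[0,-0.0015,-0.036],[0,0,0]],
    [0.055,[0,-0.0015,-0.04],[0,0,0]],
    [0.055,[0,-0.0015,-0.0415],[0,0,0]],
    [0.055,[0,-0.0015,-0.042],[0,0,0]],
    [0.055,[0,-0.0015,-0.042],[0,0,0]],
  ],
)

```text
time: 32.88
tool_pos: [0.4735, 0.0329, 0.0308]
orientation: [[0.001, 0.999, 0.053], [0.0, 0.053, -0.999], [-1.0, 0.001, -0.0]]
contact_force: [0.8, 0.5, -1.3]
grip_width: 0.0596
```

Emit:
play_rows(
  targets=[
    [0.055,[-0.0007,0,-0.0008],[0,0,0]],
    [0.055,[-0.0007,0,-0.001],[0,0,0]],
    [0.055,[-0.0007,0,-0.001],[0,0,0]],
    [0.074,[-0.0007,0,-0.001],[0,0,0]],
    [0.074,[-0.0007,0,-0.001],[0,0,0]],
    [0.074,[-0.0007,0,-0.001],[0,0,0]],
    [0.074,[0,0,0.03],[0,0,0]],
    [0.06,[0,0,0.07],[0,0,0]],
    [0.05,[0.01,-0.03,0.1],[0,0,0]],
    [0.05,[0.01,-0.07,0.1],[0,0,0.7]],
  ],
)

```text
time: 33.72
tool_pos: [0.4875, -0.0346, 0.1363]
orientation: [[0.009, 0.997, 0.071], [0.001, 0.071, -0.997], [-1.0, 0.009, -0.0]]
contact_force: [2.2, -0.4, 0.8]
grip_width: 0.0573
```

Emit:
play_rows(
  targets=[
    [0.05,[0.005,-0.04,0],[0,0,0]],
    [0.05,[0.01,-0.08,0],[0,0,0]],
    [0.05,[0.016,-0.12,0],[0,0,0]],
    [0.05,[0.022,-0.16,0],[0,0,0]],
    [0.05,[0.028,-0.2,0],[0,0,0]],
    [0.05,[0.034,-0.24,0],[0,0,0]],
    [0.05,[0.04,-0.28,0],[0,0,0]],
    [0.05,[0.043,-0.32,0],[0,0,0]],
    [0.05,[0.043,-0.335,-0.02],[0,0,0]],
    [0.05,[0.043,-0.337,-0.05],[0,0,0]],
  ],
)

```text
time: 34.55
tool_pos: [0.531, -0.3774, 0.0877]
orientation: [[0.012, 0.998, 0.066], [-0.003, 0.066, -0.998], [-1.0, 0.012, 0.004]]
contact_force: [0.3, -0.0, -0.1]
grip_width: 0.0501
```

Emit:
play_rows(
  targets=[
    [0.05,[0,0,0],[0,0,0]],
    [0.05,[0,0,0],[0,0,0]],
  ],
)

```text
time: 34.72
tool_pos: [0.5302, -0.3775, 0.0869]
orientation: [[0.01, 0.998, 0.065], [-0.002, 0.065, -0.998], [-1.0, 0.01, 0.002]]
contact_force: [-0.1, -0.2, 0.4]
grip_width: 0.0498
```

Run:
```python
from h import *
s=manip.state();print(s['time'],s['tool_pos'],s['orientation'])
m=manip.camera_model("wrist");im=manip.capture("wrist");cv2.imwrite("pics/w13.png",im)
import pickle;pickle.dump(m,open("w13.pkl","wb"))
im=manip.capture("top");cv2.imwrite("pics/t13f.png",im);cv2.imwrite("pics/t13.png",cv2.resize(im[190:340,160:460],None,fx=2.6,fy=2.6,interpolation=cv2.INTER_CUBIC))
a=cv2.imread("pics/top0.png")[205:325,155:255];b=im[205:325,155:255]
cv2.imwrite("pics/cmp.png",cv2.resize(np.hstack([a,b]),None,fx=4,fy=4,interpolation=cv2.INTER_CUBIC))
```

```text
34.7167 [ 0.53015328 -0.37754417  0.08686039] [[ 0.01032238  0.99783474  0.064956  ]
 [-0.00173432  0.06497723 -0.99788524]
 [-0.99994522  0.0101879   0.00240129]]
```

View pics/w13.png

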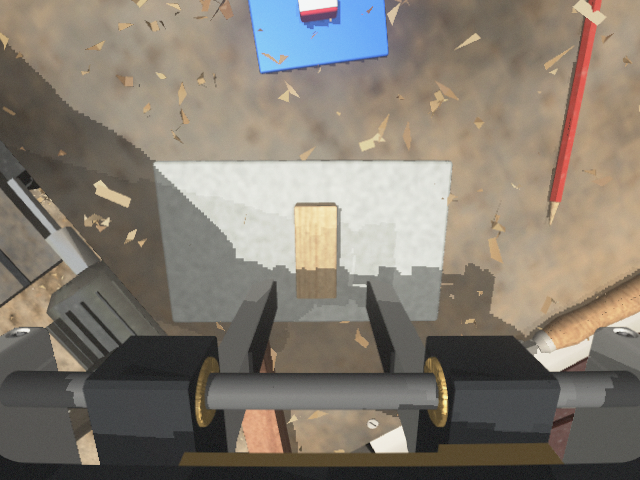

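View pics/cmp.png

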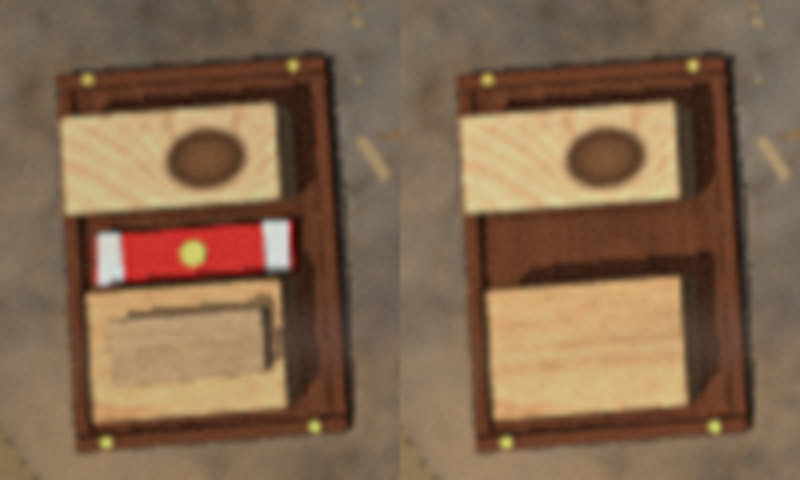

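The top comparison shows both blocks back where they began, to within about 1 mm. Next is the strip.

Emit:
play_rows(
  grip_force=12,
  targets=[
    [0.05,[-0.0037,0.004,-0.02],[0.1,0.55,0.1]],
    [0.05,[-0.0037,0.0045,-0.04],[0.1,0.55,0.1]],
    [0.05,[-0.0037,0.0045,-0.056],[0.1,0.55,0.1]],
    [0.05,[-0.0037,0.0045,-0.066],[0.1,0.55,0.1]],
    [0.05,[-0.0037,0.0045,-0.07],[0.1,0.55,0.1]],
    [0.05,[-0.0037,0.0045,-0.071],[0.1,0.55,0.1]],
    [0.05,[-0.0037,0.0045,-0.071],[0.1,0.55,0.1]],
  ],
)

```text
time: 35.4
tool_pos: [0.5288, -0.3725, 0.0191]
orientation: [[0.005, 0.998, 0.069], [-0.002, 0.069, -0.998], [-1.0, 0.005, 0.003]]
contact_force: [-0.2, 0.4, -0.2]
grip_width: 0.0503
```

Emit:
play_rows(
  targets=[
    [0.05,[-0.0024,-0.0005,-0.003],[0,0.25,0]],
    [0.05,[-0.0024,-0.0005,-0.004],[0,0.25,0]],
    [0.05,[-0.0024,-0.0005,-0.004],[0,0.25,0]],
    [0.025,[-0.0024,-0.0005,-0.004],[0,0.25,0]],
    [0.025,[-0.0024,-0.0005,-0.004],[0,0.25,0]],
    [0.025,[-0.0024,-0.0005,-0.004],[0,0.25,0]],
    [0.025,[-0.0024,-0.0005,-0.004],[0,0.25,0]],
    [0.025,[-0.0024,-0.0005,-0.004],[0,0.25,0]],
  ],
)

```text
time: 36.07
tool_pos: [0.5264, -0.3731, 0.0152]
orientation: [[0.0, 0.998, 0.069], [-0.002, 0.069, -0.998], [-1.0, 0.0, 0.002]]
contact_force: [-1.0, 0.3, 1.3]
grip_width: 0.0302
```

Emit:
play_rows(
  targets=[
    [0.025,[0,0,0.015],[0,0,0]],
    [0.025,[0,0,0.045],[0,0,0]],
    [0.025,[0,0,0.08],[0,0,0]],
    [0.025,[0,0.02,0.11],[0,0,0]],
    [0.025,[-0.006,0.05,0.12],[0,0,0]],
    [0.025,[-0.012,0.085,0.12],[0,0,-0.5]],
    [0.025,[-0.018,0.12,0.12],[0,0,-1]],
    [0.025,[-0.024,0.155,0.12],[0,0,-1]],
    [0.025,[-0.03,0.19,0.12],[0,0,-1]],
    [0.025,[-0.035,0.225,0.12],[0,0,-1]],
  ],
)

```text
time: 36.9
tool_pos: [0.4908, -0.1466, 0.1364]
orientation: [[0.001, 0.999, 0.051], [-0.003, 0.051, -0.999], [-1.0, 0.001, 0.003]]
contact_force: [1.1, 1.6, -0.6]
grip_width: 0.0298
```

Emit:
play_rows(
  targets=[
    [0.025,[-0.005,0.035,0],[0,0,0]],
    [0.025,[-0.01,0.07,0],[0,0,0]],
    [0.025,[-0.013,0.105,0],[0,0,0]],
    [0.025,[-0.015,0.14,0],[0,0,0]],
    [0.025,[-0.015,0.165,-0.01],[0,0,0]],
    [0.025,[-0.015,0.175,-0.03],[0,0,0]],
    [0.025,[-0.015,0.176,-0.045],[0,0,0]],
    [0.025,[-0.015,0.176,-0.05],[0,0,0]],
    [0.025,[-0.015,0.176,-0.05],[0,0,0]],
    [0.025,[-0.015,0.176,-0.05],[0,0,0]],
  ],
)

```text
time: 37.73
tool_pos: [0.4761, 0.0291, 0.0872]
orientation: [[0.001, 0.999, 0.051], [-0.003, 0.051, -0.999], [-1.0, 0.001, 0.003]]
contact_force: [-0.2, -0.3, 0.4]
grip_width: 0.0298
```

Down to a tip height of about 0.0545, a drop of 32.5 mm.

Emit:
play_rows(
  targets=[
    [0.025,[0,-0.0007,-0.012],[0,0,0]],
    [0.025,[0,-0.0007,-0.022],[0,0,0]],
    [0.025,[0,-0.0007,-0.028],[0,0,0]],
    [0.025,[0,-0.0007,-0.031],[0,0,0]],
    [0.025,[0,-0.0007,-0.0325],[0,0,0]],
    [0.025,[0,-0.0007,-0.0325],[0,0,0]],
    [0.025,[0,-0.0007,-0.0325],[0,0,0]],
  ],
)

```text
time: 38.32
tool_pos: [0.4761, 0.0284, 0.0547]
orientation: [[0.001, 0.999, 0.051], [-0.003, 0.051, -0.999], [-1.0, 0.001, 0.003]]
contact_force: [-0.4, 0.9, -0.3]
grip_width: 0.0299
```

Emit:
play_rows(
  targets=[
    [0.025,[0,0,-0.0006],[0,0,0]],
    [0.025,[0,0,-0.0006],[0,0,0]],
    [0.045,[0,0,-0.0006],[0,0,0]],
    [0.05,[0,0,-0.0006],[0,0,0]],
    [0.05,[0,0,0],[0,0,0]],
    [0.05,[0,0,0.02],[0,0,0]],
    [0.05,[0,0,0.05],[0,0,0]],
    [0.07,[0,0,0.09],[0,0,0]],
    [0.09,[0.01,-0.01,0.13],[0,0,0]],
    [0.09,[0.025,-0.02,0.17],[0,0,0]],
  ],
)

```text
time: 39.15
tool_pos: [0.4993, 0.0094, 0.2244]
orientation: [[0.002, 0.999, 0.052], [-0.003, 0.052, -0.999], [-1.0, 0.001, 0.004]]
contact_force: [1.4, 0.2, -0.7]
grip_width: 0.0665
```

Emit:
play_rows(
  targets=[
    [0.09,[0.014,-0.004,0.015],[0,0,0]],
    [0.09,[0.014,-0.004,0.015],[0,0,0]],
    [0.09,[0.014,-0.004,0.015],[0,0,0]],
    [0.09,[0.014,-0.004,0.015],[0,0,0]],
  ],
)

```text
time: 39.48
tool_pos: [0.5125, 0.0055, 0.2385]
orientation: [[0.0, 0.999, 0.053], [-0.003, 0.053, -0.999], [-1.0, -0.0, 0.003]]
contact_force: [0.0, -0.3, 0.7]
grip_width: 0.0895
```

Run:
```python
from h import *
s=manip.state();print(s['time'],s['tool_pos'])
m=manip.camera_model("wrist");im=manip.capture("wrist");cv2.imwrite("pics/w14.png",im)
import pickle;pickle.dump(m,open("w14.pkl","wb"))
m1=pickle.load(open("w1.pkl","rb"));o=cv2.imread("pics/w1.png")
c=lambda I,m:(lambda p:I[int(p[1])-65:int(p[1])+65,int(p[0])-85:int(p[0])+85])(proj(m,[.5175,.034,.014])[0])
cv2.imwrite("pics/cmp2.png",cv2.resize(np.hstack([c(o,m1),c(im,m)]),None,fx=2.3,fy=2.3,interpolation=cv2.INTER_CUBIC))
p=proj(m,[.5175,.034,.014])[0].astype(int);print(p)
cv2.imwrite("pics/w14z.png",cv2.resize(im[p[1]-62:p[1]+63,p[0]-86:p[0]+86],None,fx=4.5,fy=4.5,interpolation=cv2.INTER_CUBIC))
```

```text
39.4833 [0.51247111 0.00550288 0.23846649]
[325 193]
```

View pics/w14z.png

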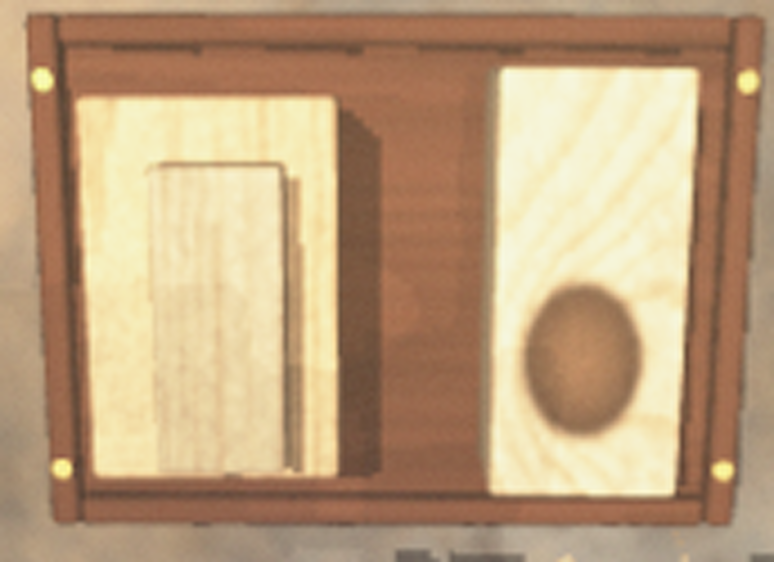

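View pics/cmp2.png

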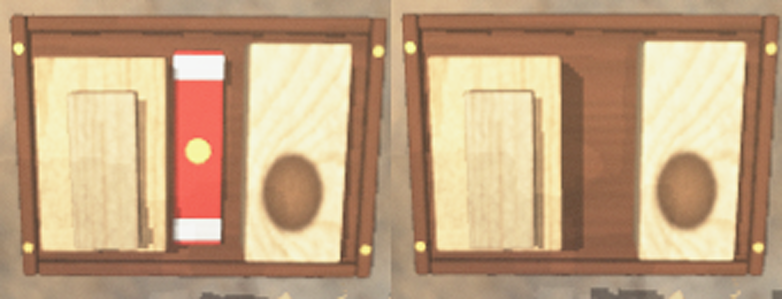

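Run:
```python
from h import *
import pickle
m1=pickle.load(open("w1.pkl","rb"));m=pickle.load(open("w14.pkl","rb"))
A={'knot':(.053,[(485,81),(684,83),(661,508),(474,506)]),'broad':(.048,[(62,107),(322,108),(322,487),(76,489)]),'strip':(.066,[(128,176),(262,175),(268,483),(141,483)])}
B={'knot':[(499,67),(699,69),(675,495),(489,494)],'broad':[(77,96),(338,98),(338,476),(93,478)],'strip':[(149,165),(283,165),(284,473),(156,472)]}
A['nails']=(.014,[(32,91),(736,96),(711,485),(51,480)]);B['nails']=[(41,80),(748,82),(723,471),(62,468)]
def f(m,c,o,z):
    P=onplane(m,(np.array(c)+.5)/4.5-.5+o,z)[:,:2]*1000;v=P[0]-P[3]+P[1]-P[2]
    return P.mean(0).round(1),np.degrees(np.arctan2(v[1],v[0])).round(2)
for k,(z,c) in A.items():print(k,f(m1,c,[240,128],z),f(m,B[k],[325-86,193-62],z))
```

```text
knot (array([562.5,  39.5]), np.float64(92.93)) (array([562.9,  39.7]), np.float64(92.86))
broad (array([472.9,  33.4]), np.float64(92.62)) (array([473.9,  33.4]), np.float64(92.66))
strip (array([476. ,  29.1]), np.float64(93.37)) (array([477.3,  29.2]), np.float64(92.26))
nails (array([517.7,  34.1]), np.float64(92.93)) (array([517.6,  34.1]), np.float64(92.94))
```

Run:
```python
from h import *
cv2.imwrite("pics/sfin.png",manip.capture("scene"))
```

```text
(no output)
```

View pics/sfin.png

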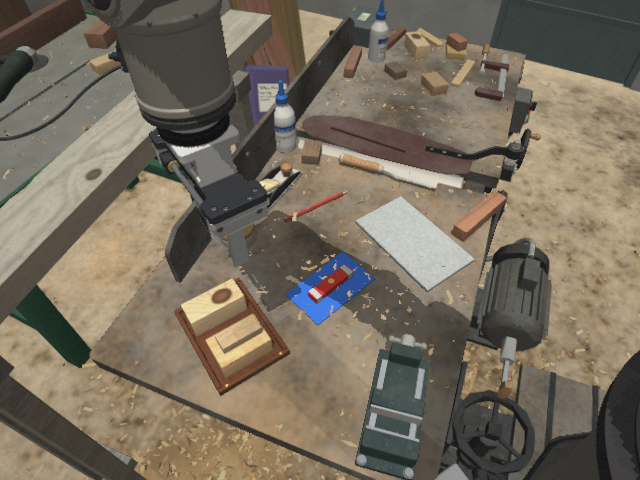

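The final view shows the blocks and strip back in the tray at about (230,335), the gauge on the mat at (332,284), the board empty, and the gripper clear of everything.

```bash
python3 -c "
from bench import manip
print(manip.job_done(), manip.state()['time'])"
```

```text
the job is handed in; nothing more can be done
the job is handed in; nothing more can be done
```

The job is handed in, with the last check at about 39.5 s of the 147 s allowed. I set the strip, broad block and knot block flat side by side on the grey board, then laid the gauge on the mat. After that I put the knot block, the broad block and finally the strip back.

- **Gauge:** right after placing, it measured about 1 mm from the mat's centre and about 0.2° from its long axis. I did not measure it again, but it looked unchanged in the final picture.
- **Blocks:** both are within about 1 mm and 0.1° of their starting places, measured by the wrist camera.
- **Strip:** it is on its block, about 1.3 mm and 1.1° from where it started.
- **Bystanders:** nothing was moved on purpose. The pencil looks unchanged, but the gripper partly hides the wax tin in the last picture, so I did not check it there.
- **Disagreements:** the cameras differed by up to 3 mm in y, within or close to their calibration. When I first gripped the knot block, the jaws closed about 1.7 mm off its centre, and I corrected for that when putting it back.

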